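# Refit the tilt knob and level the object-scanning stage

### The job

The small stage on which the clay jar will be scanned is out of level, and one of its two knobs has been taken off and lies in the card tray. Fit the knob fully home on its bare flat-sided shaft, then turn the two knobs until the platform is level (both bubbles centred between their lines), and let go with the knob still fully home. Move the platform only by the knobs, do not press on it, and leave the jar, brush, blower and dispenser bottle as they are.

Things in the scene. Friction and masses are not known exactly. Their poses are not given: they have to be found in the camera images.
- platform_top (a point): centre of the top of the stage's platform (176 x 176 x 12 mm aluminium plate on a pillar over a grey two-part cast base that is fixed to the table), about 0.12 m up. Its z is the platform's normal: level when z is vertical. -x points to the edge with the fitted right-hand knob, +y to the edge with the bare left-hand shaft. It stays as it is left; the knobs' friction is about 0.04 N m. The angles at which it is level differ each time
- vial_x (a point): top middle of a tubular bubble level (56 x 16 mm, 10 mm high) on the platform's edge opposite the left-hand shaft, lying along the platform's x: shows the tilt that the right-hand knob sets. Its bubble (10 mm long) goes to the high end, 1 mm for 0.6 degrees; centred between the two black lines when level
- vial_y (a point): the same kind of level on the platform's edge opposite the right-hand knob, lying along the platform's y: shows the tilt that the left-hand knob sets. Below the platform the grey castings stay within 130 mm of the pillar, but for the two knob housings, 60 mm wide, which reach 170 mm out on the sides of the knobs and 0.085 m up
- right_knob_axis (a point): black wing knob, fitted, at the platform's -x edge (the robot's side, on the right), same sizes as the loose one. Point on its axis half-way up (29 mm above its underside), about 0.077 m up. z points up and out along its shaft, which leans 30 degrees from vertical, away from the platform; x along the bar to the pointed end with the pale line. Grip the bar across, 15 mm further along +z
- right_knob (a joint): angle of the right-hand knob, rad, stops at -2.4 and 2.4, clockwise positive seen looking down on the knob. Clockwise raises the platform's -x edge (high at the start), anticlockwise lowers it: 1 rad of knob tilts the platform 0.035 rad, about its y axis only
- left_shaft_axis (a point): bare steel shaft at the platform's +y edge (the robot's side, on the left), leaning 30 degrees from vertical, away from the platform: 18 mm round with a flat 3.8 mm from the axis, 17 mm long, chamfered tip, on a round collar (33 mm). Point on the axis 29 mm above the collar, 12 mm above the tip: where the middle of the knob lies when fully home. z up and out along the shaft, x from the axis to the flat; they turn with it
- left_shaft (a joint): angle of the left-hand shaft, rad, stops at -2.4 and 2.4, clockwise positive seen looking down the shaft. Clockwise raises the platform's +y edge, which is low at the start: 1 rad tilts the platform 0.035 rad, about its x axis only
- loose_knob_mid (a point): loose black wing knob, 58 mm high, about 70 g, upright in the card tray; point half-way up on its axis, z up. Hub 36 mm across, 22 mm high; bore open below, 20 mm deep, 19.6 mm round, with a flat 4.5 mm from the axis on the +x side. It goes on with x and z along the left shaft's, within about 0.1 rad, then turns the shaft with about 0.2 rad of play and stays on by its weight
- loose_knob_grip (a point): where to grip the loose knob: on its axis in its bar, 15 mm above its middle. The bar lies along x above the hub: 14 mm thick (y), 36 mm high, from x = -24 to +30 mm; its pointed end with the pale line on top is at +x, the side of the bore's flat
- tray: grey card tray, fixed, 200 x 130 mm (x, y), walls 24 mm high, floor 2 mm thick; origin at the centre of its underside
- jar_mid (a point): clay jar, 70 mm across, 107 mm high, loose on a foam plank (200 x 135 x 30 mm); point half-way up. Leave it alone
- brush: soft brush, 204 mm long (along y), 17 mm high, lying on the table; origin at the middle of its underside. Leave it alone
- blower: black bulb blower with nozzle, 129 mm long (along y), 53 mm high, lying beside the stage; origin under its middle. Leave it alone
- dispenser_mid (a point): pink dispenser bottle with a metal lid, 65 mm across, 115 mm high, standing on the table; point half-way up. Leave it alone
Things that resemble listed ones, but are neither listed nor needed, are in the scene too. What is meant by the part that bears loose_knob_mid is not purple, and is the smaller of those in its own colour.

How it is judged (in metres and radians):
On the way:
1. the loose knob is fully home on the left-hand shaft (distance between loose_knob_mid and left_shaft_axis below 0.0045 m and angle between the z axis of loose_knob_mid and the z axis of left_shaft_axis, either way round below 0.09 rad and angle between the x axis of loose_knob_mid and the x axis of left_shaft_axis, either way round below 0.35 rad), for 0.2 s.
At the end, for the whole second after the job is handed in: platform level within 0.016 rad (0.9 degrees); the loose knob fully home on the left-hand shaft (its middle within 4.5 mm of its place, its axis within 0.09 rad of the shaft's and its flat within 0.35 rad of the shaft's flat), let go and at rest (all of step 1 and angle between platform_top's own z axis and vertical below 0.016 rad and linear speed of loose_knob below 0.01 m/s and angular speed of loose_knob below 0.1 rad/s); the robot touches nothing.
It fails at once if the robot presses on the platform or its level (more than 8 N) (contact force between any of the arm, the fingers and platform above 8 N).
It fails at once if the jar is moved more than 20 mm or tipped (distance of jar_mid from where it was at the start of the episode above 0.02 m or angle between jar_mid's own z axis and vertical above 0.25 rad).
It fails at once if the dispenser bottle is moved more than 25 mm or tipped (distance of dispenser_mid from where it was at the start of the episode above 0.025 m or angle between dispenser_mid's own z axis and vertical above 0.25 rad).
It fails at once if the brush is moved more than 25 mm (distance of brush from where it was at the start of the episode above 0.025 m).
It fails at once if the blower is moved more than 25 mm (distance of blower from where it was at the start of the episode above 0.025 m).
It also fails if it takes over 64 s, if anything falls off the work surface, if the arm or the gripper's body presses on something with over 40 N, if the wrist force passes 120 N, or if a joint passes its speed limit or range.

### The arm

A 7-joint arm with a two-finger parallel gripper is mounted at the origin on the work surface; the furniture and walls round the work are solid. World frame = base frame: x ahead of the robot, y to its left, z up, the work surface at z = 0. Lengths are in mm, angles in rad, forces in N, time in s.
With the tool pointing down it reaches from about 400 to 875 mm from the base axis. Payload 6.5 kg.
Tool frame: the origin (TCP) lies at the very end of the fingers, on their centre line; the grasp point (between the pads) lies 19 mm behind it; x points along the fingers, z is the direction in which the jaws open and shut, and the axes are right-handed (so a half turn about x gives the same grasp; the last joint's range is limited). The gripper opens to 88 mm and grips with 3 to 60 N. Pads are 18 mm wide; open, the fingers measure 123 mm over their backs; the gripper's body (75 mm by 187 mm) begins 45 mm behind the grasp point.
Start: joints at [1.175, 0.536, -0.004, 1.538, 0.003, 1.067, -0.071], TCP at [210.501, -614.963, 238.716] pointing down, gripper open.
Joint ranges: [-2.7, 2.7], [-0.37, 2.16], [-1.27, 1.26], [0.24, 2.4], [-1.31, 4.45], [0.19, 1.91], [-2.76, 2.76]. Speed limits (rad/s): [2.39, 2.39, 3.14, 3.14, 3.14, 3.14, 3.14].

### API

Orientations are given as [roll, pitch, yaw] about the fixed x, y, z axes, in that order (R = Rz(yaw) Ry(pitch) Rx(roll)).
In Python, from workcell import sensors, cams, workorder gives the robot as it stands.
- The arm moves only by the tool play_rows, never from a script. Its argument "increments" is a list of rows, each an object of numbers: "jaw": the finger opening in mm, from 0 to 88.1; "x", "y", "z": the shift along the tool's x, y, z in mm; "ax", "ay", "az": the turn, a rotation vector about the tool's x, y, z in degrees. In form: [{"jaw": .., "x": .., "y": .., "z": .., "ax": .., "ay": .., "az": ..}, ...]. A call has 1 to 12 rows; each row is the pose to reach, as a shift and turn from the pose measured when the call began, along the tool's axes at that moment; what a row does not reach only later rows make up. A row lasts 1/12 s, in which the tool goes at most 41.7 mm and 7.16 degrees, less where a joint would pass 70% of its speed; a pose out of reach is approached as far as the arm can. A call with a gripper value outside its range is refused whole. The fingers move at their own pace and stop on an object; "newtons" is the grip in N (left out, the last holds). Time passes only in rows, so rows that repeat a pose let the fingers close. It gives the time, the measured TCP pose, the force and the opening at its end, in the units of the state.
- sensors.get_state(): the state, without advancing time (a new reading comes with each control period).
- cams.get_image(name): name is "scene" or "side" or "wrist"; returns a dict with "pixels" (480x640x3 uint8, red, green, blue), "K" (3x3 intrinsics, pixels), "view" (4x4, takes a point from world to camera coordinates). Camera axes: x right, y down, z forward; pixel columns grow to the right and rows downward; lengths in mm; the calibration is good to about 2 mm. A picture is of the moment at which its call begins. There is no depth.
- workorder.finish_job(): hands the job in, once; it reports no verdict.
The state is a dict: "time": time; "joint_pos": joint angles; "joint_vel": joint speeds; "tau": joint torques, N m; "eef_pos": TCP position; "ee_rot": TCP orientation; "ft_force": force on the tool from outside, world axes, zero at the start; "wrist_torque": the same for the moment, N m; "finger_gap": finger opening in mm.
Only numpy, scipy, OpenCV 4.12 (cv2) and the standard library are available. Lean on these libraries where they do the work, as an engineer would, in place of code of your own. Each camera call takes 0.05 s, during which the arm holds its last target. There are 200 camera calls.

## Working session

There is one attempt and no reset: what is moved stays moved. The work goes in short steps, Python scripts to look and compute and a tool call to move; the robot and the scene stay as the last step left them, time stands still between calls to the robot, and variables do not carry over. Pictures are saved under pics/ and viewed, about 8 in all and at most 12, crops included, and the job is handed in when it is done.

Besides the shell and the picture viewer there is one more tool, called after "Emit:" by a JSON object that holds its "api" and its "payload", one argument or row to a line. play_rows: Moves the arm, as the interface text tells. Its arguments: {"type":"object","properties":{"increments":{"type":"array"},"newtons":{"type":"number"}},"required":["increments"]}

```bash
mkdir -p pics; cat > h.py <<'E'
import numpy as np, cv2, json
from scipy.spatial.transform import Rotation as R
from workcell import sensors, cams, workorder
def snap(n,f):
    d=cams.get_image(n); p=np.array(d["pixels"]); cv2.imwrite(f"pics/{f}.png",p[:,:,::-1]); np.savez(f"pics/{f}.npz",p=p,K=np.array(d["K"]),V=np.array(d["view"])); return d
def load(f):
    d=np.load(f"pics/{f}.npz"); return d["p"],d["K"],d["V"]
def ray(f,uv):
    _,K,V=load(f); o=-V[:3,:3].T@V[:3,3]; d=V[:3,:3].T@np.linalg.inv(K)@np.array([*uv,1.]); return o,d/np.linalg.norm(d)
def atz(f,uv,z):
    o,d=ray(f,uv); return o+d*(z-o[2])/d[2]
def tri(*fu):
    A=np.zeros((3,3));b=np.zeros(3);L=[ray(f,u) for f,u in fu]
    for o,d in L: P=np.eye(3)-np.outer(d,d);A+=P;b+=P@o
    x=np.linalg.solve(A,b); return x,[np.linalg.norm(np.cross(x-o,d)) for o,d in L]
def proj(f,X):
    _,K,V=load(f); c=V[:3,:3]@np.asarray(X)+V[:3,3]; u=K@c; return u[:2]/u[2]
def crop(f,x0,y0,x1,y1,s,out):
    p,_,_=load(f); cv2.imwrite(f"pics/{out}.png",cv2.resize(p[y0:y1,x0:x1,::-1],None,fx=s,fy=s,interpolation=cv2.INTER_CUBIC))
def tool():
    s=sensors.get_state(); return np.array(s["eef_pos"]),R.from_euler("xyz",s["ee_rot"]),s
def inc(pos,Rt):
    "shift and turn (deg) in tool axes to reach TCP pos, rotation Rt"
    p,r,_=tool(); print("shift",(r.inv().apply(np.array(pos)-p)).round(1),"turn",np.degrees((r.inv()*Rt).as_rotvec()).round(2))
E
python3 - <<'E'
from h import *
for n in("scene","side"): snap(n,n)
a,K,V=load("scene");print(K,V)
a,K,V=load("side");print(V)
print(sensors.get_state())
E
```

```text
[[597.04971777   0.         313.494078  ]
 [  0.         597.04971777 241.63617185]
 [  0.           0.           1.        ]] [[ 5.99582414e-01 -8.00313015e-01  7.99356655e-05 -3.77274648e+02]
 [-4.82434280e-01 -3.61512160e-01 -7.97850941e-01  3.36573355e+02]
 [ 6.38559390e-01  4.78338830e-01 -6.02854767e-01  1.39828693e+03]
 [ 0.00000000e+00  0.00000000e+00  0.00000000e+00  1.00000000e+00]]
[[-6.85092927e-01  7.28412376e-01  7.94306751e-03  4.32284887e+02]
 [ 5.65827915e-01  5.38981687e-01 -6.23969159e-01 -1.94758222e+02]
 [-4.58788026e-01 -4.22982448e-01 -7.81408597e-01  1.81451115e+03]
 [ 0.00000000e+00  0.00000000e+00  0.00000000e+00  1.00000000e+00]]
{'time': 0.1, 'joint_pos': array([ 1.17478022,  0.53708271, -0.00442538,  1.5387166 ,  0.00260193,
        1.06734406, -0.07118409]), 'joint_vel': array([-0.00071048, -0.00184618,  0.00069827, -0.00362247, -0.00089201,
        0.00037236,  0.00146367]), 'tau': array([ 2.19848414e-03, -5.72084534e+01,  9.93808620e-01, -2.52230108e+01,
       -5.61270607e-02,  1.35447984e-02,  3.32923867e-05]), 'eef_pos': array([ 210.32008957, -614.46164897,  237.95433147]), 'ee_rot': array([-3.06200227,  1.56925127,  1.98027987]), 'ft_force': array([-0.15216596, -0.15979709,  0.23024175]), 'wrist_torque': array([ 0.03160132,  0.01509311, -0.02415366]), 'finger_gap': 87.98828258085643}
```

View pics/scene.png

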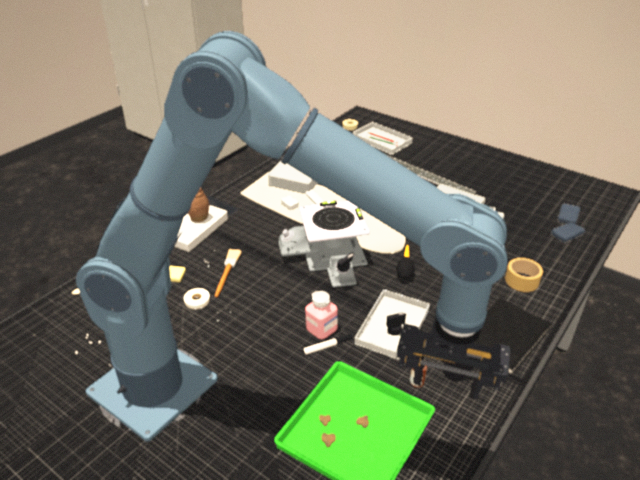

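View pics/side.png

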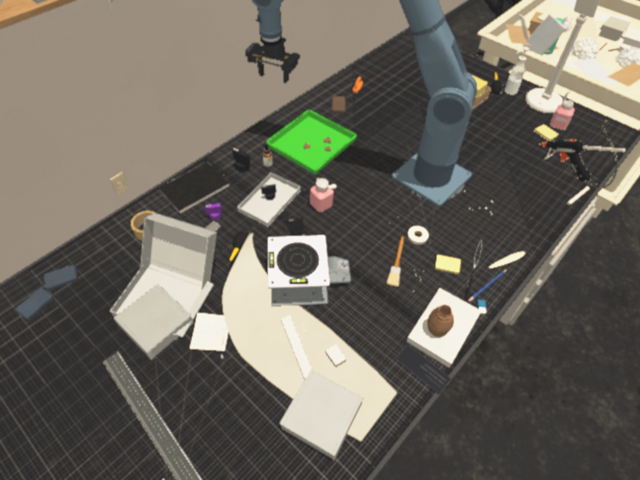

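Scene: tray with the black knob at about (397,323), stage top at (333,218), bare shaft housing at (293,240), right knob at (344,265). Side: knob at (268,190), stage at (298,260), left housing at (340,270).

```bash
python3 - <<'E'
from h import *
def c(f,x0,y0,w,h,s):
    p,_,_=load(f); return cv2.resize(p[y0:y0+h,x0:x0+w,::-1],None,fx=s,fy=s,interpolation=cv2.INTER_CUBIC)
a=c("scene",270,185,100,75,4);a2=c("scene",300,235,100,75,4)
a=np.hstack([c("scene",270,190,100,100,4),c("side",260,225,100,100,4)])
b=np.hstack([c("scene",370,295,50,50,4),c("scene",340,280,100,50,2).repeat(1,0) if 0 else c("side",245,165,50,50,4),c("side",225,165,100,50,4)])
cv2.imwrite("pics/c1.png",np.vstack([a,b]))
E
```

```text
(no output)
```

View pics/c1.png

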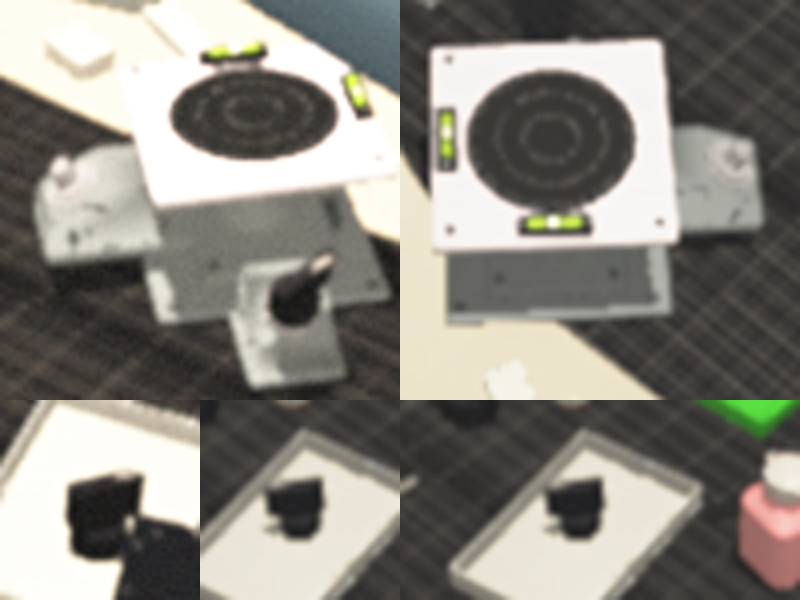

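```bash
python3 - <<'E'
from h import *
P=dict(plat=((333.3,218),(297.75,259.5)),tip=((285.5,230.5),(344.3,263)))
for k,(a,b) in P.items(): print(k,tri(("scene",a),("side",b)))
for n,u in dict(a=(267.75,235.5),b=(325.75,235),c=(330,285.8),d=(268.3,287)).items(): print("side corner",n,atz("side",u,120).round(0))
for n,u in dict(near=(309.5,241.2),left=(302,207),right=(369.5,233)).items(): print("scene corner",n,atz("scene",u,120).round(0))
print("knob top",atz("side",(268.8,187),60).round(),atz("scene",(396,316),60).round())
print("rknob pale",atz("scene",(350.5,255.5),100).round(), "vialx",atz("side",(398.75-400+140+260-100,281),130))
print("knob pale end",atz("scene",(403,315),60).round(), "other",atz("scene",(388,318),60).round(),"side ends",atz("side",(262,188),60).round(),atz("side",(276,186),60).round())
print("wrist K", np.array(cams.get_image("wrist")["view"]).round(3).tolist())
p,r,s=tool(); print(r.as_matrix().round(3))
E
```

```text
plat (array([674.277626  , -37.98775215, 117.63841317]), [np.float64(0.2924414987260538), np.float64(0.2924414987259536)])
tip (array([572.72682371,  59.00176196,  89.44503657]), [np.float64(0.4137307715490736), np.float64(0.41373077154890636)])
side corner a [ 675. -166.  120.]
side corner b [551. -39. 120.]
side corner c [677.  94. 120.]
side corner d [800. -30. 120.]
scene corner near [541. -52. 120.]
scene corner left [663.  68. 120.]
scene corner right [ 672. -164.  120.]
knob top [ 497. -357.   60.] [ 486. -366.   60.]
rknob pale [ 577. -165.  100.] vialx [730.80156169  22.62525799 130.        ]
knob pale end [ 500. -378.   60.] other [ 468. -354.   60.] side ends [ 516. -371.   60.] [ 476. -343.   60.]
wrist K [[0.324, -0.946, -0.001, -648.631], [-0.9, -0.309, 0.307, -41.319], [-0.29, -0.099, -0.952, 388.778], [0.0, 0.0, 0.0, 1.0]]
[[-0.     0.946  0.324]
 [ 0.001  0.324 -0.946]
 [-1.    -0.    -0.001]]
```

```bash
python3 - <<'E'
from h import *
V=np.array(cams.get_image("wrist")["view"]); p,r,s=tool()
C=-V[:3,:3].T@V[:3,3]
print("cam in tool",r.inv().apply(C-p).round(1)); print("axes in tool",r.inv().as_matrix()@V[:3,:3].T)
d=np.array([490-210.,-362+614,0]);print(r.inv().apply(d))
Rt=R.from_euler('z',-55,degrees=True)*r
inc([478,-352,200],Rt)
E
```

```text
cam in tool [-144.2   80.    -0.8]
axes in tool [[-5.16410133e-04 -3.06578818e-01  9.51845135e-01]
 [ 1.21340052e-04 -9.51845275e-01 -3.06578797e-01]
 [ 9.99999859e-01 -4.28234594e-05  5.28742835e-04]]
[ 1.19642882e-01  3.46536827e+02 -1.47703124e+02]
shift [  38.3  338.2 -161.7] turn [55.    0.    0.06]
```

Emit:
{"api": "play_rows", "payload": {
  "increments": [
    {"jaw":88,"x":20,"y":344,"z":-148,"ax":55},
    {"jaw":88,"x":20,"y":344,"z":-148,"ax":55},
    {"jaw":88,"x":20,"y":344,"z":-148,"ax":55},
    {"jaw":88,"x":40,"y":344,"z":-148,"ax":55},
    {"jaw":88,"x":40,"y":344,"z":-148,"ax":55},
    {"jaw":88,"x":60,"y":344,"z":-148,"ax":55},
    {"jaw":88,"x":78,"y":344,"z":-148,"ax":55},
    {"jaw":88,"x":78,"y":344,"z":-148,"ax":55},
    {"jaw":88,"x":78,"y":344,"z":-148,"ax":55},
    {"jaw":88,"x":78,"y":344,"z":-148,"ax":55},
    {"jaw":88,"x":78,"y":344,"z":-148,"ax":55},
    {"jaw":88,"x":78,"y":344,"z":-148,"ax":55}
  ]
}}

```text
$.increments[0]: bad value
```

```bash
python3 - <<'E'
from h import *
snap("wrist","w1"); p,r,s=tool(); print(p,r.as_matrix().round(3),s["joint_pos"].round(2),s["time"])
E
```

```text
[ 210.39667387 -614.71676041  238.3072523 ] [[-0.     0.946  0.324]
 [ 0.001  0.324 -0.946]
 [-1.    -0.    -0.001]] [ 1.17  0.54 -0.    1.54  0.    1.07 -0.07] 0.25
```

View pics/w1.png

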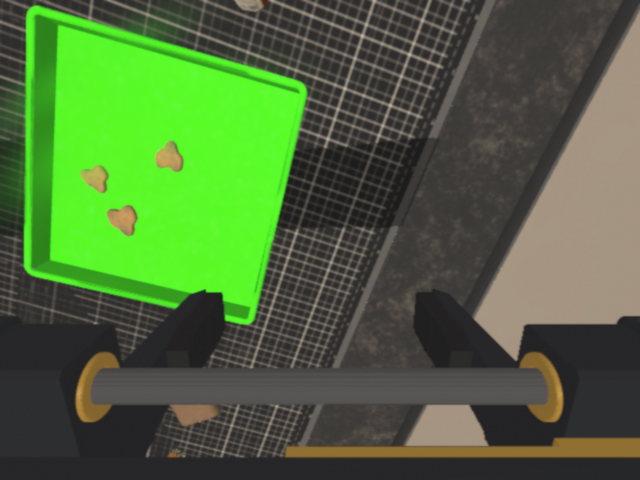

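Emit:
{"api": "play_rows", "payload": {
  "increments": [
    {"jaw":88,"x":20,"y":344,"z":-148,"ax":55,"ay":0,"az":0},
    {"jaw":88,"x":20,"y":344,"z":-148,"ax":55,"ay":0,"az":0},
    {"jaw":88,"x":20,"y":344,"z":-148,"ax":55,"ay":0,"az":0},
    {"jaw":88,"x":40,"y":344,"z":-148,"ax":55,"ay":0,"az":0},
    {"jaw":88,"x":40,"y":344,"z":-148,"ax":55,"ay":0,"az":0},
    {"jaw":88,"x":60,"y":344,"z":-148,"ax":55,"ay":0,"az":0},
    {"jaw":88,"x":78,"y":344,"z":-148,"ax":55,"ay":0,"az":0},
    {"jaw":88,"x":78,"y":344,"z":-148,"ax":55,"ay":0,"az":0},
    {"jaw":88,"x":78,"y":344,"z":-148,"ax":55,"ay":0,"az":0},
    {"jaw":88,"x":78,"y":344,"z":-148,"ax":55,"ay":0,"az":0},
    {"jaw":88,"x":78,"y":344,"z":-148,"ax":55,"ay":0,"az":0},
    {"jaw":88,"x":78,"y":344,"z":-148,"ax":55,"ay":0,"az":0}
  ]
}}

```text
time: 1.25
eef_pos: [487.7, -363.1, 160.2]
ee_rot: [-1.416, 1.569, 2.668]
ft_force: [-0.9, -1.6, 0.1]
finger_gap: 88.2
```

```bash
python3 - <<'E'
from h import *
snap("wrist","w2"); p,r,s=tool(); print(p,r.as_matrix().round(3),s["joint_pos"].round(2),s["time"])
E
```

```text
[ 486.85752462 -364.71904782  160.72921498] [[-0.001  0.807 -0.59 ]
 [-0.    -0.59  -0.807]
 [-1.    -0.     0.001]] [ 0.48  0.56  0.12  1.72 -0.08  0.87 -1.56] 1.3
```

View pics/w2.png

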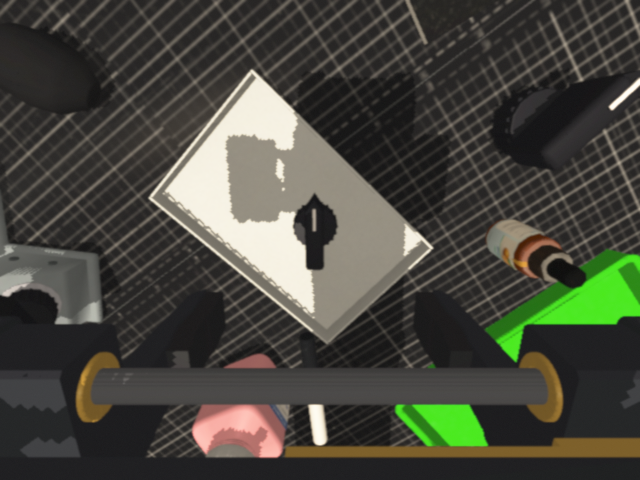

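```bash
python3 - <<'E'
from h import *
p,r,s=tool()
for n,u,z in [("rear top",(315,270),60),("tip top?",(314,207),60),("tip bot",(314,195),24),("hubL",(293,222),24),("hubR",(336,222),24),("line0",(314,207),60),("line1",(314.5,231),60)]:
    X=atz("w2",u,z); print(n,X.round(1),r.inv().apply(X-p).round(1))
# predicted knob projection for centre candidates
crop("w2",260,170,370,290,6,"c2")
E
```

```text
rear top [ 472.7 -347.8   60. ] [100.7 -21.3  -5.4]
tip top? [ 511.8 -375.6   60. ] [100.7  26.6  -6.1]
tip bot [ 513.8 -376.4   24. ] [136.7  28.7  -6.6]
hubL [ 505.9 -349.3   24. ] [136.7   6.3 -23.8]
hubR [ 485.1 -377.8   24. ] [136.7   6.4  11.5]
line0 [ 511.8 -375.6   60. ] [100.7  26.6  -6.1]
line1 [ 497.4 -365.4   60. ] [100.7   9.   -5.7]
```

View pics/c2.png

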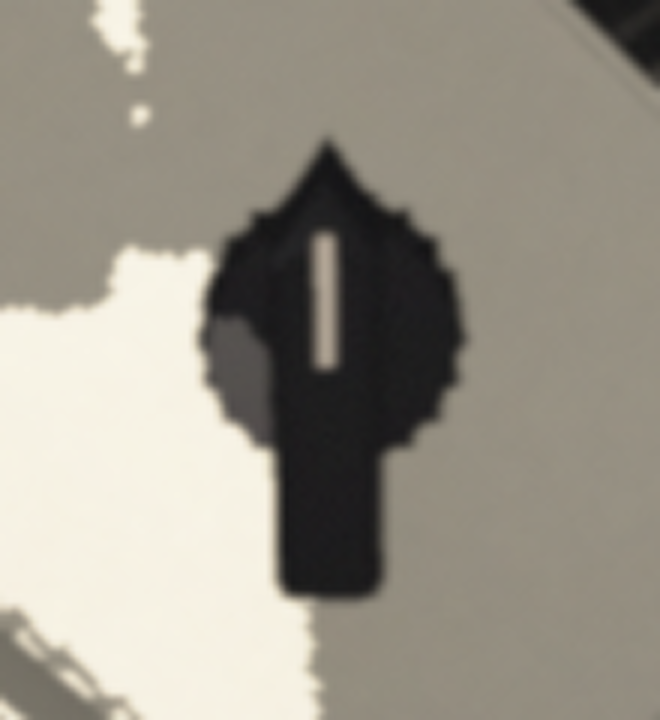

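Emit:
{"api": "play_rows", "payload": {
  "newtons": 40,
  "increments": [
    {"jaw":60,"x":35,"y":2,"z":-6,"ax":0,"ay":0,"az":0},
    {"jaw":60,"x":75,"y":2,"z":-6,"ax":0,"ay":0,"az":0},
    {"jaw":60,"x":105,"y":2,"z":-6,"ax":0,"ay":0,"az":0},
    {"jaw":60,"x":125,"y":2,"z":-6,"ax":0,"ay":0,"az":0},
    {"jaw":60,"x":132,"y":2,"z":-6,"ax":0,"ay":0,"az":0},
    {"jaw":60,"x":132,"y":2,"z":-6,"ax":0,"ay":0,"az":0},
    {"jaw":5,"x":132,"y":2,"z":-6,"ax":0,"ay":0,"az":0},
    {"jaw":5,"x":132,"y":2,"z":-6,"ax":0,"ay":0,"az":0},
    {"jaw":5,"x":132,"y":2,"z":-6,"ax":0,"ay":0,"az":0},
    {"jaw":5,"x":132,"y":2,"z":-6,"ax":0,"ay":0,"az":0},
    {"jaw":5,"x":132,"y":2,"z":-6,"ax":0,"ay":0,"az":0},
    {"jaw":5,"x":132,"y":2,"z":-6,"ax":0,"ay":0,"az":0}
  ]
}}

```text
time: 2.3
eef_pos: [492.2, -361.3, 29.3]
ee_rot: [0.491, 1.57, -1.711]
ft_force: [-0.3, -0.3, 0.2]
finger_gap: 22.2
```

Emit:
{"api": "play_rows", "payload": {
  "increments": [
    {"jaw":5,"x":0,"y":0,"z":0,"ax":0,"ay":0,"az":0},
    {"jaw":5,"x":0,"y":0,"z":0,"ax":0,"ay":0,"az":0},
    {"jaw":5,"x":0,"y":0,"z":0,"ax":0,"ay":0,"az":0},
    {"jaw":5,"x":0,"y":0,"z":0,"ax":0,"ay":0,"az":0},
    {"jaw":5,"x":0,"y":0,"z":0,"ax":0,"ay":0,"az":0}
  ]
}}

```text
time: 2.72
eef_pos: [492.3, -361.3, 29.5]
ee_rot: [0.61, 1.57, -1.592]
ft_force: [-0.3, -0.6, 2.4]
finger_gap: 13.7
```

```bash
python3 - <<'E'
from h import *
p,r,s=tool(); print(p,s["finger_gap"],s["ft_force"])
# lift first 230 above; target hover over the shaft (cam view), tool vertical
yaw=np.radians(46); uy=np.array([-np.sin(yaw),np.cos(yaw),0]); print(uy)
E
```

```text
[ 492.2994718  -361.30244876   29.46717317] 13.688450041989539 [-0.29439341 -0.58927334  2.41450739]
[-0.7193398   0.69465837  0.        ]
```

```bash
cat >> h.py <<'E'
yaw=np.radians(46); UX=np.array([np.cos(yaw),np.sin(yaw),0]); UY=np.array([-np.sin(yaw),np.cos(yaw),0])
ZL=0.5*UY+np.array([0,0,.8660254]); ZR=-0.5*UX+np.array([0,0,.8660254])
def Rtool(zaxis,ydir):
    "tool x = -zaxis, tool y = ydir made perpendicular"
    x=-zaxis/np.linalg.norm(zaxis); y=ydir-x*(x@ydir); y/=np.linalg.norm(y); return R.from_matrix(np.c_[x,y,np.cross(x,y)])
E
python3 - <<'E'
from h import *
p,r,s=tool()
y=r.as_matrix()[:,1]
x0=-np.array([0,0,1.])*-1
a=np.cross([0,0,-1],-ZL); ang=np.arcsin(np.linalg.norm(a)); Rt=R.from_rotvec(a/np.linalg.norm(a)*ang)*r
print(Rt.as_matrix().round(2)); inc([537,94,182],Rt)
# in steps: lift then
inc(p+[0,0,210],r)
E
```

```text
[[ 0.36  0.71 -0.6 ]
 [-0.35 -0.5  -0.79]
 [-0.87  0.5   0.07]]
shift [-153.  -232.5 -393.9] turn [ 2.000e-02 -4.090e+00  2.972e+01]
shift [-2.1e+02  1.0e-01  2.0e-01] turn [0. 0. 0.]
```

Emit:
{"api": "play_rows", "payload": {
  "increments": [
    {"jaw":5,"x":-40,"y":0,"z":0,"ax":0,"ay":0,"az":0},
    {"jaw":5,"x":-80,"y":0,"z":0,"ax":0,"ay":0,"az":0},
    {"jaw":5,"x":-120,"y":0,"z":0,"ax":0,"ay":0,"az":0},
    {"jaw":5,"x":-160,"y":0,"z":0,"ax":0,"ay":0,"az":0},
    {"jaw":5,"x":-195,"y":-10,"z":-17,"ax":0,"ay":0,"az":0},
    {"jaw":5,"x":-210,"y":-28,"z":-48,"ax":0,"ay":0,"az":2},
    {"jaw":5,"x":-210,"y":-48,"z":-83,"ax":0,"ay":0,"az":6},
    {"jaw":5,"x":-210,"y":-68,"z":-118,"ax":0,"ay":-1,"az":10},
    {"jaw":5,"x":-210,"y":-88,"z":-153,"ax":0,"ay":-1,"az":14},
    {"jaw":5,"x":-210,"y":-108,"z":-188,"ax":0,"ay":-2,"az":18},
    {"jaw":5,"x":-210,"y":-128,"z":-223,"ax":0,"ay":-3,"az":22},
    {"jaw":5,"x":-210,"y":-148,"z":-258,"ax":0,"ay":-3,"az":25}
  ]
}}

```text
time: 3.72
eef_pos: [520.8, -100.4, 238.9]
ee_rot: [1.436, 1.157, -0.766]
ft_force: [0.3, -0.8, -1.5]
finger_gap: 13.8
```

```bash
python3 - <<'E'
from h import *
p,r,s=tool();print(s["joint_pos"].round(2),s["finger_gap"],p)
inc([537,94,182],Rtool(ZL,np.array([.71,-.5,.5])))
E
```

```text
[-0.26  0.19  0.2   2.14  0.49  0.59 -2.65] 13.751809824911119 [ 520.78728846 -100.35429729  238.90854517]
shift [   2.7 -114.  -168.1] turn [ 0.15 -0.89  6.25]
```

```bash
python3 - <<'E'
from h import *
Rt=Rtool(ZL,np.array([.71,-.5,.5]))*R.from_euler('x',-45,degrees=True)
inc([537,94,182],Rt); print(Rt.as_matrix().round(2))
E
```

```text
shift [   2.7 -114.  -168.1] turn [-44.81  -3.3    5.58]
[[ 0.36  0.93  0.07]
 [-0.35  0.21 -0.91]
 [-0.87  0.3   0.4 ]]
```

Emit:
{"api": "play_rows", "payload": {
  "increments": [
    {"jaw":5,"x":0,"y":-20,"z":-30,"ax":-7,"ay":0,"az":1},
    {"jaw":5,"x":0,"y":-40,"z":-60,"ax":-14,"ay":-1,"az":2},
    {"jaw":5,"x":0,"y":-60,"z":-90,"ax":-21,"ay":-1,"az":3},
    {"jaw":5,"x":0,"y":-80,"z":-120,"ax":-28,"ay":-2,"az":4},
    {"jaw":5,"x":0,"y":-100,"z":-150,"ax":-35,"ay":-3,"az":5},
    {"jaw":5,"x":2.7,"y":-114,"z":-168.1,"ax":-42,"ay":-3.3,"az":5.6},
    {"jaw":5,"x":2.7,"y":-114,"z":-168.1,"ax":-44.8,"ay":-3.3,"az":5.6},
    {"jaw":5,"x":2.7,"y":-114,"z":-168.1,"ax":-44.8,"ay":-3.3,"az":5.6},
    {"jaw":5,"x":2.7,"y":-114,"z":-168.1,"ax":-44.8,"ay":-3.3,"az":5.6}
  ]
}}

```text
time: 4.47
eef_pos: [536.8, 93.4, 181.8]
ee_rot: [0.652, 1.047, -0.77]
ft_force: [1.1, -1.4, -1.0]
finger_gap: 13.3
```

```bash
python3 - <<'E'
from h import *
p,r,s=tool();print(s["joint_pos"].round(2),s["finger_gap"],p)
snap("wrist","w3"); P=np.array([573,59,89]); print("tip predicted",proj("w3",P), proj("w3",[573,59,67]))
print("tcp proj",proj("w3",p),"knob bottom",proj("w3",p+r.apply([27,0,0])))
E
```

```text
[-0.62  0.38  0.08  2.09  0.8   0.69 -2.61] 13.252981889122344 [536.75643612  93.37893181 181.78369734]
tip predicted [316.84189903 242.95585579] [306.08616195 243.56722054]
tcp proj [321.85095488 310.32370519] knob bottom [321.42061955 285.52129605]
```

View pics/w3.png

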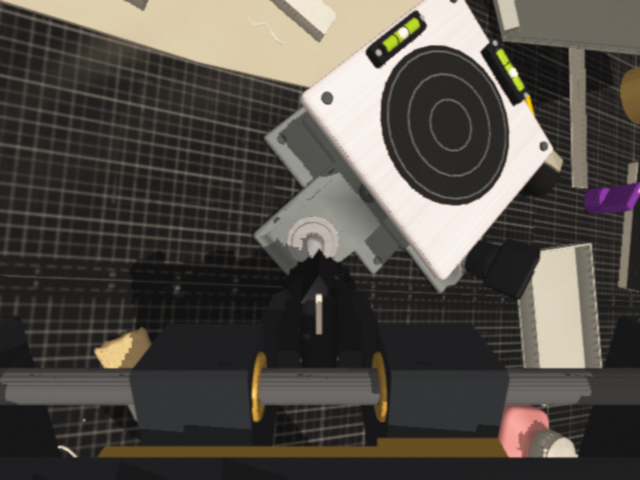

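Wrist view: shaft and collar at about (314,238) partly hidden behind the knob tip (319,252); right knob at (515,265); both vials at (398,38) and (508,72).

```bash
python3 - <<'E'
from h import *
crop("w3",270,200,370,300,6,"c3")
E
```

```text
(no output)
```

View pics/c3.png

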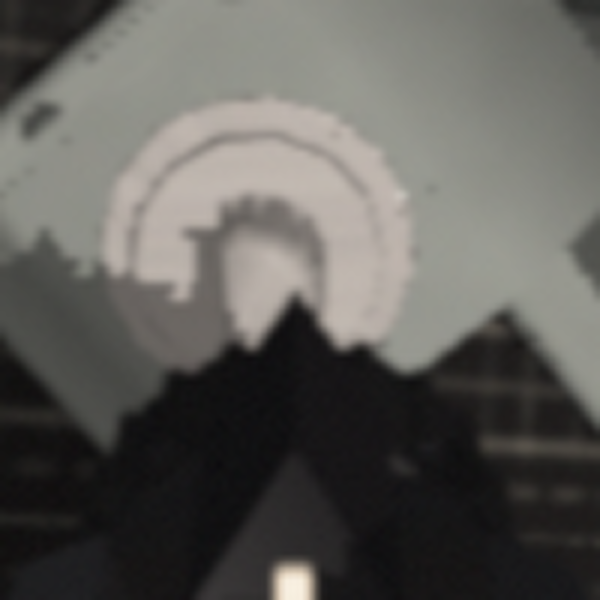

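Emit:
{"api": "play_rows", "payload": {
  "increments": [
    {"jaw":5,"x":10,"y":-38,"z":0,"ax":0,"ay":0,"az":0},
    {"jaw":5,"x":35,"y":-55,"z":0,"ax":0,"ay":0,"az":0},
    {"jaw":5,"x":35,"y":-55,"z":0,"ax":0,"ay":0,"az":0},
    {"jaw":5,"x":35,"y":-55,"z":0,"ax":0,"ay":0,"az":0}
  ]
}}

```text
time: 4.85
eef_pos: [497.9, 67.9, 135.2]
ee_rot: [0.651, 1.046, -0.776]
ft_force: [1.2, -0.0, -0.8]
finger_gap: 13.4
```

```bash
python3 - <<'E'
from h import *
p,r,s=tool();print(s["joint_pos"].round(2),s["finger_gap"],p)
snap("wrist","w4"); P=np.array([573,59,89]); u=proj("w4",P); print("tip predicted",u,"tcp",proj("w4",p))
x,y=int(u[0]),int(u[1]); print(x-50,y-50)
crop("w4",x-50,y-50,x+50,y+50,6,"c4")
E
```

```text
[-0.77  0.43  0.25  2.23  0.89  0.53 -2.76] 13.405807417274605 [497.89541242  67.91669629 135.15803598]
tip predicted [312.44967071 173.1364343 ] tcp [321.8370852  310.31098303]
262 123
```

View pics/c4.png

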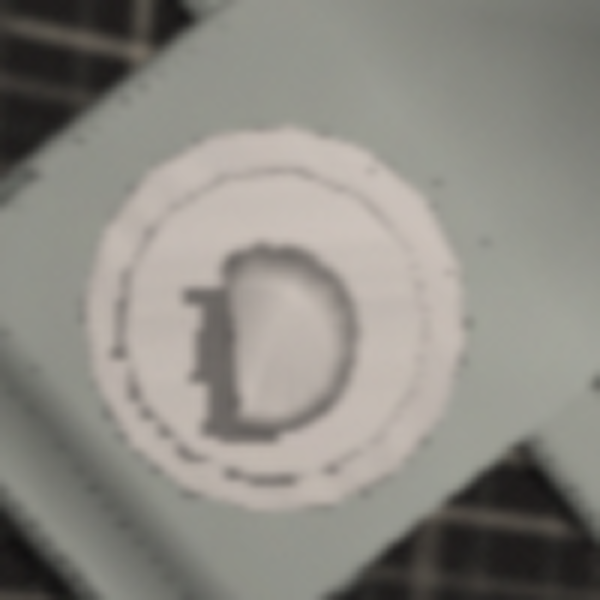

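```bash
python3 - <<'E'
from h import *
_,K,V=load("w4"); print(K[0,0])
f=K[0,0]
for sc in (10.3,10.5,10.7,11.0): print("tip depth",sc, f/(sc/6))
o,d=ray("w4",(262+262/6,123+337/6)); fw=V[2,:3]
for dep in (150,160,170,180,190,200,210,220): print(dep,(o+d*dep/(d@fw)).round(1))
oc,dc=ray("w4",(262+276/6,123+317/6))
print("collar outer 33mm depth",f/(377/6/33),"inner",f/(315/6/33))
for dep in (170,180,190,200,210,220,230): print(dep,(oc+dc*dep/(dc@fw)).round(1))
# triangulate the tip with the scene & side
print(tri(("w4",(305.7,179.2)),("side",(344.3,263)))); print(tri(("w4",(305.7,179.2)),("scene",(285.5,230.5))))
print(tri(("w4",(305.7,179.2)),("scene",(285.5,230.5)),("side",(344.3,263))))
E
```

```text
352.4019466299461
tip depth 10.3 205.28268735725015
tip depth 10.5 201.37254093139777
tip depth 10.7 197.6085682037081
tip depth 11.0 192.21924361633424
150 [554.7  84.  144.9]
160 [557.   80.5 135.7]
170 [559.3  77.1 126.4]
180 [561.6  73.6 117.1]
190 [564.   70.1 107.8]
200 [566.3  66.7  98.6]
210 [568.6  63.2  89.3]
220 [570.9  59.7  80. ]
collar outer 33mm depth 185.08112846877805 inner 221.50979502453757
170 [561.   76.2 126.9]
180 [563.4  72.6 117.6]
190 [565.8  69.1 108.4]
200 [568.3  65.6  99.1]
210 [570.7  62.1  89.9]
220 [573.1  58.6  80.7]
230 [575.5  55.   71.4]
(array([570.24668183,  58.7670288 ,  83.86847559]), [np.float64(2.214265354209747), np.float64(2.2142653542097555)])
(array([571.11021225,  61.06035938,  87.94447706]), [np.float64(2.4958496349897006), np.float64(2.4958496349896873)])
(array([571.47613838,  59.99896146,  88.00696753]), [np.float64(3.393490808060767), np.float64(1.7853883247893838), np.float64(2.016107577577972)])
```

```bash
python3 - <<'E'
from h import *
p=np.array([497.895,67.917,135.158]); _,r,s=tool()
p3=np.array([536.756,93.379,181.784])
def inplane(f,u,p0,xpl):
    o,d=ray(f,u); o=r.inv().apply(o-p0); d=r.inv().apply(d); return (o+d*(xpl-o[0])/d[0]).round(1)
print("bar top tip",inplane("w3",(319.2,275.8),p3,-30.5),"bar low tip",inplane("w3",(319.5,249.2),p3,5.5),"line start",inplane("w3",(318.8,294.2),p3,-30.5))
print("line in w2",)
tip=np.array([567.5,65,94]); print("tip in tool",r.inv().apply(tip-p).round(1))
c,dc=ray("w4",(262+272/6,123+326/6)); V=load("w4")[2]; print("collar",(c+dc*221/(dc@V[2,:3])).round(1))
Rt=r*R.from_euler('x',-95,degrees=True); print(Rt.as_matrix().round(2)); 
t=tip-Rt.apply([62,55,0]); print(t); inc(t,Rt)
E
```

```text
bar top tip [-30.5  30.4  -1.4] bar low tip [ 5.5 27.8 -1.2] line start [-30.5  23.2  -1.5]
line in w2
tip in tool [61.7 51.6 -9. ]
collar [572.4  58.5  79.5]
[[ 0.36 -0.15  0.92]
 [-0.35  0.89  0.28]
 [-0.87 -0.42  0.27]]
[553.33605624  37.43165887 170.86591744]
shift [ 0.4 54.7 46.8] turn [-95.   0.   0.]
```

Emit:
{"api": "play_rows", "payload": {
  "increments": [
    {"jaw":5,"x":0,"y":5,"z":4,"ax":-7,"ay":0,"az":0},
    {"jaw":5,"x":0,"y":10,"z":8,"ax":-14,"ay":0,"az":0},
    {"jaw":5,"x":0,"y":15,"z":12,"ax":-21,"ay":0,"az":0},
    {"jaw":5,"x":0,"y":20,"z":16,"ax":-28,"ay":0,"az":0},
    {"jaw":5,"x":0,"y":25,"z":21,"ax":-35,"ay":0,"az":0},
    {"jaw":5,"x":0,"y":30,"z":26,"ax":-42,"ay":0,"az":0},
    {"jaw":5,"x":0,"y":35,"z":30,"ax":-49,"ay":0,"az":0},
    {"jaw":5,"x":0,"y":40,"z":34,"ax":-56,"ay":0,"az":0},
    {"jaw":5,"x":0,"y":45,"z":38,"ax":-63,"ay":0,"az":0},
    {"jaw":5,"x":0,"y":50,"z":42,"ax":-70,"ay":0,"az":0},
    {"jaw":5,"x":0,"y":54,"z":45,"ax":-77,"ay":0,"az":0},
    {"jaw":5,"x":0,"y":54.7,"z":46.8,"ax":-84,"ay":0,"az":0}
  ]
}}

```text
time: 5.9
eef_pos: [556.0, 37.8, 173.8]
ee_rot: [-0.804, 1.044, -0.763]
ft_force: [-0.4, 0.1, -1.1]
finger_gap: 13.8
```

```bash
python3 - <<'E'
from h import *
p,r,s=tool();print(s["joint_pos"].round(2),s["finger_gap"],p,s["time"])
snap("wrist","w5"); u=proj("w5",[567.5,65,94]); print("tip predicted",u)
np.savez("w5pose",p=p,q=r.as_quat())
x,y=int(u[0]),int(u[1]); print(x-50,y-50); print(np.degrees((R.from_matrix(np.eye(3))).magnitude()))
a=cv2.resize(load("w5")[0][y-50:y+50,x-50:x+50,::-1],None,fx=5.5,fy=5.5,interpolation=cv2.INTER_CUBIC)
b=cv2.resize(load("w5")[0][240:340,297:342,::-1],None,fx=5.5,fy=5.5,interpolation=cv2.INTER_CUBIC)
cv2.imwrite("pics/c5.png",np.hstack([a,b]))
E
```

```text
[-0.42  0.39 -0.02  2.11  0.91  0.64 -1.14] 13.835763541575998 [555.95717553  37.82659807 173.8273052 ] 5.9
tip predicted [295.22834869 176.12561096]
245 126
0.0
```

View pics/c5.png

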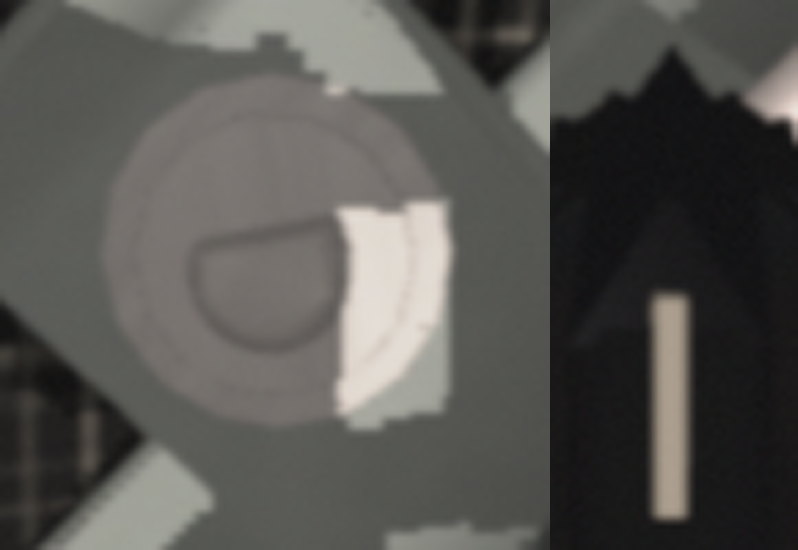

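```bash
python3 - <<'E'
from h import *
T,e=tri(("w4",(305.7,179.2)),("w5",(293.2,175.1))); C,e2=tri(("w4",(307.3,177.3)),("w5",(294.6,171.6)))
print(T.round(1),e,C.round(1),e2,"len",np.linalg.norm(T-C),(T-C)/np.linalg.norm(T-C),ZL)
p,r,s=tool(); print("tip in tool",r.inv().apply(T-p),"collar",r.inv().apply(C-p))
E
```

```text
[568.7  62.4  87.7] [np.float64(0.33251235093848586), np.float64(0.3325123509382556)] [574.7  55.5  71.3] [np.float64(0.2150381145600102), np.float64(0.21503811455999944)] len 18.786080888261015 [-0.31955689  0.36770488  0.87331353] [-0.3596699   0.34732919  0.8660254 ]
tip in tool [ 70.38005869  55.03428934 -14.87487273] collar [ 89.14394713  54.72918129 -15.73524171]
```

Emit:
{"api": "play_rows", "payload": {
  "increments": [
    {"jaw":5,"x":0,"y":30,"z":-8,"ax":-6,"ay":0,"az":0},
    {"jaw":5,"x":10,"y":55,"z":-14.7,"ax":-12.5,"ay":0,"az":0},
    {"jaw":5,"x":30,"y":55,"z":-14.7,"ax":-12.5,"ay":0,"az":0},
    {"jaw":5,"x":38,"y":55,"z":-14.7,"ax":-12.5,"ay":0,"az":0},
    {"jaw":5,"x":38,"y":55,"z":-14.7,"ax":-12.5,"ay":0,"az":0},
    {"jaw":5,"x":38,"y":55,"z":-14.7,"ax":-12.5,"ay":0,"az":0}
  ]
}}

```text
time: 6.45
eef_pos: [557.7, 72.7, 116.6]
ee_rot: [-1.027, 1.043, -0.766]
ft_force: [0.1, -0.5, -0.8]
finger_gap: 13.6
```

```bash
python3 - <<'E'
from h import *
p,r,s=tool();q=np.load("w5pose.npz");r5=R.from_quat(q["q"]);print((r5.inv().apply(p-q["p"])).round(2),np.degrees((r5.inv()*r).as_rotvec()).round(2),s["ft_force"])
print("axis err: tool x in world",r.as_matrix()[:,0], -ZL)
snap("wrist","w6"); snap("scene","s6")
crop("w6",270,225,370,325,6,"c6")
E
```

```text
[ 38.01  53.24 -14.63] [-12.65   0.03  -0.09] [ 0.12790357 -0.45074715 -0.79677659]
axis err: tool x in world [ 0.36297192 -0.34895344 -0.86399241] [ 0.3596699  -0.34732919 -0.8660254 ]
```

Emit:
{"api": "play_rows", "payload": {
  "increments": [
    {"jaw":5,"x":0,"y":1.6,"z":0.3,"ax":0,"ay":0,"az":0},
    {"jaw":5,"x":0,"y":1.6,"z":0.3,"ax":0,"ay":0,"az":0},
    {"jaw":5,"x":2,"y":1.6,"z":0.3,"ax":0,"ay":0,"az":0},
    {"jaw":5,"x":4,"y":1.6,"z":0.3,"ax":0,"ay":0,"az":0},
    {"jaw":5,"x":6,"y":1.6,"z":0.3,"ax":0,"ay":0,"az":0},
    {"jaw":5,"x":8,"y":1.6,"z":0.3,"ax":0,"ay":0,"az":0},
    {"jaw":5,"x":10,"y":1.6,"z":0.3,"ax":0,"ay":0,"az":0},
    {"jaw":5,"x":10,"y":1.6,"z":0.3,"ax":0,"ay":0,"az":0}
  ]
}}

```text
time: 7.22
eef_pos: [561.1, 70.7, 107.2]
ee_rot: [-1.028, 1.043, -0.765]
ft_force: [-1.2, -0.8, -2.0]
finger_gap: 13.6
```

```bash
cat >> h.py <<'E'
def rel5():
    p,r,s=tool();q=np.load("w5pose.npz");r5=R.from_quat(q["q"]);print("rel5",(r5.inv().apply(p-q["p"])).round(2),np.degrees((r5.inv()*r).as_rotvec()).round(2),"F tool",r.inv().apply(s["ft_force"]).round(2),"M tool",r.inv().apply(s["wrist_torque"]).round(2),"gap",round(s["finger_gap"],1),"t",s["time"],"j",s["joint_pos"].round(2))
E
python3 -c "
from h import *
for i in range(1): rel5()"
```

```text
rel5 [ 48.06  54.91 -15.02] [-12.72   0.03  -0.08] F tool [ 1.56  0.3  -1.82] M tool [0.05 0.56 0.24] gap 13.6 t 7.2167 j [-0.48  0.54 -0.02  2.09  1.04  0.6  -1.14]
```

Emit:
{"api": "play_rows", "payload": {
  "increments": [
    {"jaw":5,"x":1.5,"y":0,"z":0,"ax":0,"ay":0,"az":0},
    {"jaw":5,"x":3,"y":0,"z":0,"ax":0,"ay":0,"az":0},
    {"jaw":5,"x":4.5,"y":0,"z":0,"ax":0,"ay":0,"az":0},
    {"jaw":5,"x":6,"y":0,"z":0,"ax":0,"ay":0,"az":0},
    {"jaw":5,"x":6,"y":0,"z":0,"ax":0,"ay":0,"az":0}
  ]
}}

```text
time: 7.63
eef_pos: [563.2, 68.4, 101.7]
ee_rot: [-1.029, 1.043, -0.766]
ft_force: [-1.1, -1.4, -1.4]
finger_gap: 13.5
```

```bash
python3 -c "
from h import *
rel5()"
```

```text
rel5 [ 54.38  54.78 -15.16] [-12.73   0.05  -0.1 ] F tool [ 1.3  -0.46 -1.77] M tool [0.07 0.48 0.31] gap 13.5 t 7.6333 j [-0.48  0.55 -0.01  2.09  1.06  0.59 -1.15]
```

Emit:
{"api": "play_rows", "payload": {
  "increments": [
    {"jaw":5,"x":1.5,"y":0,"z":0,"ax":0,"ay":0,"az":0},
    {"jaw":5,"x":3,"y":0,"z":0,"ax":0,"ay":0,"az":0},
    {"jaw":5,"x":4.5,"y":0,"z":0,"ax":0,"ay":0,"az":0},
    {"jaw":5,"x":6,"y":0,"z":0,"ax":0,"ay":0,"az":0},
    {"jaw":5,"x":6,"y":0,"z":0,"ax":0,"ay":0,"az":0}
  ]
}}

```text
time: 8.05
eef_pos: [565.1, 68.1, 98.9]
ee_rot: [-1.026, 1.041, -0.763]
ft_force: [-21.2, 5.6, 34.1]
finger_gap: 13.6
```

```bash
python3 -c "
from h import *
rel5()"
```

```text
rel5 [ 57.59  55.57 -14.42] [-12.74  -0.1   -0.12] F tool [-39.07  -6.06  -8.74] M tool [ 0.01  2.29 -0.9 ] gap 13.6 t 8.05 j [-0.48  0.56 -0.01  2.09  1.07  0.58 -1.16]
```

Emit:
{"api": "play_rows", "payload": {
  "increments": [
    {"jaw":5,"x":0.5,"y":0,"z":0,"ax":4,"ay":0,"az":0},
    {"jaw":5,"x":0.5,"y":-0.8,"z":-0.5,"ax":6,"ay":0,"az":0},
    {"jaw":5,"x":0.5,"y":-0.8,"z":-0.5,"ax":2,"ay":0,"az":0},
    {"jaw":5,"x":0.5,"y":-0.8,"z":-0.5,"ax":-3,"ay":0,"az":0},
    {"jaw":5,"x":0.5,"y":-0.8,"z":-0.7,"ax":-6,"ay":0,"az":0},
    {"jaw":5,"x":0.5,"y":-0.8,"z":-0.7,"ax":-2,"ay":0,"az":0},
    {"jaw":5,"x":0.5,"y":-0.8,"z":-0.7,"ax":0,"ay":0,"az":0}
  ]
}}

```text
time: 8.63
eef_pos: [564.7, 67.8, 99.3]
ee_rot: [-1.021, 1.041, -0.76]
ft_force: [-7.5, 2.2, 11.0]
finger_gap: 13.8
```

```bash
python3 -c "
from h import *
rel5()"
```

```text
rel5 [ 57.21  55.15 -14.66] [-12.58  -0.16  -0.09] F tool [-12.99  -1.44  -3.29] M tool [-0.05  1.17 -0.  ] gap 13.8 t 8.6333 j [-0.48  0.56 -0.    2.09  1.07  0.58 -1.17]
```

```bash
cat >> h.py <<'E'
def vials(f):
    p,_,_=load(f); h=cv2.cvtColor(p,cv2.COLOR_RGB2HSV)
    m=((h[...,0]>28)&(h[...,0]<48)&(h[...,1]>130)&(h[...,2]>80)).astype(np.uint8); m[340:]=0
    m=cv2.dilate(m,np.ones((5,5)))
    n,l,st,c=cv2.connectedComponentsWithStats(m)
    for i in range(1,n):
        if st[i,4]<40: continue
        ys,xs=np.where(l==i); ctr=c[i]
        (cx,cy),(w,hh),a=cv2.minAreaRect(np.c_[xs,ys].astype(np.float32))
        b=cv2.boxPoints(((cx,cy),(w,hh),a)); L=max(w,hh); e=b[1]-b[0] if np.linalg.norm(b[1]-b[0])>np.linalg.norm(b[2]-b[1]) else b[2]-b[1]
        e=e/np.linalg.norm(e); 
        if e[1]>0: e=-e
        t=np.arange(-L/2-3,L/2+3.1,0.5); off=[-1,0,1]; nrm=np.array([-e[1],e[0]])
        S=np.mean([cv2.remap(p.astype(np.float32),(cx+t*e[0]+o*nrm[0]).astype(np.float32)[None],(cy+t*e[1]+o*nrm[1]).astype(np.float32)[None],cv2.INTER_LINEAR)[0] for o in off],0)
        print("comp",(round(cx),round(cy)),"size",round(w,1),round(hh,1),"dir",e.round(2)); print(" t ",t[::2].round(0).astype(int).tolist()); print(" R ",S[::2,0].astype(int).tolist()); print(" B ",S[::2,2].astype(int).tolist())
E
python3 -c "
from h import *
vials('w3'); vials('w4')"
```

```text
comp (413, 25) size 18.3 20.2 dir [ 0.83 -0.55]
 t  [-13, -12, -11, -10, -9, -8, -7, -6, -5, -4, -3, -2, -1, 0, 1, 2, 3, 4, 5, 6, 7, 8, 9, 10, 11, 12, 13]
 R  [252, 251, 251, 251, 250, 231, 178, 155, 176, 186, 187, 188, 187, 187, 187, 187, 187, 186, 179, 152, 99, 54, 49, 91, 145, 182, 206]
 B  [238, 236, 236, 235, 230, 200, 135, 69, 43, 39, 39, 39, 39, 39, 39, 39, 39, 39, 38, 35, 31, 33, 46, 84, 132, 165, 187]
comp (392, 41) size 18.3 25.2 dir [ 0.79 -0.61]
 t  [-16, -15, -14, -13, -12, -11, -10, -9, -8, -7, -6, -5, -4, -3, -2, -1, 0, 1, 2, 3, 4, 5, 6, 7, 8, 9, 10, 11, 12, 13, 14, 15]
 R  [161, 108, 51, 27, 28, 35, 48, 87, 141, 176, 186, 188, 187, 187, 187, 187, 188, 187, 187, 184, 167, 129, 119, 155, 183, 206, 234, 248, 251, 251, 251, 251]
 B  [146, 98, 47, 25, 27, 33, 36, 37, 38, 40, 39, 40, 40, 40, 39, 38, 39, 40, 39, 39, 38, 37, 38, 40, 51, 101, 176, 224, 237, 237, 235, 234]
comp (504, 60) size 29.7 14.2 dir [-0.51 -0.86]
 t  [-18, -17, -16, -15, -14, -13, -12, -11, -10, -9, -8, -7, -6, -5, -4, -3, -2, -1, 0, 1, 2, 3, 4, 5, 6, 7, 8, 9, 10, 11, 12, 13, 14, 15, 16, 17]
 R  [246, 248, 248, 249, 248, 246, 239, 223, 207, 201, 199, 194, 166, 131, 143, 175, 187, 190, 197, 195, 190, 194, 199, 200, 200, 199, 197, 193, 182, 140, 88, 61, 50, 46, 74, 121]
 B  [223, 230, 231, 231, 229, 219, 189, 134, 81, 58, 53, 52, 50, 47, 47, 50, 50, 50, 52, 51, 49, 51, 54, 53, 54, 53, 53, 53, 54, 54, 54, 53, 47, 43, 68, 110]
comp (518, 83) size 19.7 14.3 dir [-0.45 -0.89]
 t  [-13, -12, -11, -10, -9, -8, -7, -6, -5, -4, -3, -2, -1, 0, 1, 2, 3, 4, 5, 6, 7, 8, 9, 10, 11, 12]
 R  [125, 106, 75, 53, 51, 69, 118, 170, 189, 191, 191, 196, 197, 198, 197, 197, 197, 196, 197, 197, 207, 228, 245, 250, 250, 251]
 B  [115, 97, 70, 50, 47, 47, 44, 48, 50, 49, 49, 50, 51, 51, 50, 50, 50, 49, 52, 70, 122, 183, 220, 232, 236, 237]
```

Emit:
{"api": "play_rows", "payload": {
  "increments": [
    {"jaw":5,"x":-0.5,"y":0,"z":0,"ax":5,"ay":0,"az":0},
    {"jaw":5,"x":-0.5,"y":0,"z":0,"ax":10,"ay":0,"az":0},
    {"jaw":5,"x":-0.5,"y":0,"z":0,"ax":15,"ay":0,"az":0},
    {"jaw":5,"x":-0.5,"y":0,"z":0,"ax":20,"ay":0,"az":0},
    {"jaw":5,"x":-0.5,"y":0,"z":0,"ax":25,"ay":0,"az":0},
    {"jaw":5,"x":-0.5,"y":0,"z":0,"ax":30,"ay":0,"az":0},
    {"jaw":5,"x":-0.5,"y":0,"z":0,"ax":35,"ay":0,"az":0},
    {"jaw":5,"x":-0.5,"y":0,"z":0,"ax":35,"ay":0,"az":0},
    {"jaw":5,"x":-0.5,"y":0,"z":0,"ax":35,"ay":0,"az":0}
  ]
}}

```text
time: 9.38
eef_pos: [564.9, 67.9, 100.0]
ee_rot: [-0.412, 1.041, -0.76]
ft_force: [-1.3, -1.5, 1.9]
finger_gap: 13.9
```

```bash
python3 -c "
from h import *
rel5()"
```

```text
rel5 [ 56.63  55.05 -14.2 ] [22.28 -0.22 -0.04] F tool [-1.63 -2.25  0.16] M tool [-0.06  0.22 -0.23] gap 13.9 t 9.3833 j [-0.56  0.56  0.1   2.1   1.02  0.54 -1.73]
```

Emit:
{"api": "play_rows", "payload": {
  "increments": [
    {"jaw":5,"x":0,"y":0,"z":0,"ax":-2,"ay":0,"az":0},
    {"jaw":5,"x":0,"y":0,"z":0,"ax":-2,"ay":0,"az":0},
    {"jaw":50,"x":0,"y":0,"z":0,"ax":-2,"ay":0,"az":0},
    {"jaw":50,"x":0,"y":0,"z":0,"ax":-2,"ay":0,"az":0},
    {"jaw":50,"x":0,"y":0,"z":0,"ax":-2,"ay":0,"az":0},
    {"jaw":50,"x":0,"y":0,"z":0,"ax":-2,"ay":0,"az":0},
    {"jaw":50,"x":0,"y":0,"z":0,"ax":-2,"ay":0,"az":0},
    {"jaw":50,"x":-15,"y":0,"z":0,"ax":-2,"ay":0,"az":0},
    {"jaw":50,"x":-45,"y":0,"z":0,"ax":-2,"ay":0,"az":0},
    {"jaw":50,"x":-85,"y":0,"z":0,"ax":-2,"ay":0,"az":0},
    {"jaw":50,"x":-120,"y":0,"z":0,"ax":-2,"ay":0,"az":0}
  ]
}}

```text
time: 10.3
eef_pos: [519.9, 110.2, 204.7]
ee_rot: [-0.449, 1.041, -0.761]
ft_force: [1.1, 0.7, 1.6]
finger_gap: 50.1
```

```bash
python3 - <<'E'
from h import *
rel5()
inc([660,-38,235],Rtool(np.array([0,0,1.]),np.array([1,0,0.])))
E
```

```text
rel5 [-64.88  55.18 -15.14] [20.25 -0.16 -0.06] F tool [-1.24  0.66  1.56] M tool [-0.03  0.34  0.29] gap 50.1 t 10.3 j [-0.59  0.33 -0.02  2.1   0.8   0.77 -1.53]
shift [ 76.7 -92.5 167.5] turn [70.32 31.87 -5.81]
```

Emit:
{"api": "play_rows", "payload": {
  "increments": [
    {"jaw":50,"x":-10,"y":-5,"z":10,"ax":5,"ay":2,"az":0},
    {"jaw":50,"x":0,"y":-15,"z":30,"ax":12,"ay":5,"az":-1},
    {"jaw":50,"x":7,"y":-30,"z":55,"ax":18,"ay":8,"az":-1},
    {"jaw":50,"x":20,"y":-45,"z":80,"ax":24,"ay":11,"az":-2},
    {"jaw":50,"x":35,"y":-60,"z":105,"ax":30,"ay":14,"az":-3},
    {"jaw":50,"x":50,"y":-72,"z":130,"ax":37,"ay":17,"az":-3},
    {"jaw":50,"x":65,"y":-85,"z":155,"ax":43,"ay":20,"az":-4},
    {"jaw":50,"x":76.7,"y":-92.5,"z":167.5,"ax":50,"ay":23,"az":-4},
    {"jaw":50,"x":76.7,"y":-92.5,"z":167.5,"ax":56,"ay":26,"az":-5},
    {"jaw":50,"x":76.7,"y":-92.5,"z":167.5,"ax":63,"ay":29,"az":-5},
    {"jaw":50,"x":76.7,"y":-92.5,"z":167.5,"ax":70.3,"ay":31.9,"az":-5.8},
    {"jaw":50,"x":76.7,"y":-92.5,"z":167.5,"ax":70.3,"ay":31.9,"az":-5.8}
  ]
}}

```text
time: 11.3
eef_pos: [660.1, -40.8, 234.7]
ee_rot: [-2.259, 1.57, 2.446]
ft_force: [-0.1, -0.2, 0.5]
finger_gap: 49.9
```

```bash
python3 - <<'E'
from h import *
p,r,s=tool();print(p,s["joint_pos"].round(2),s["time"])
snap("wrist","w7"); vials("w7"); snap("side","d7"); snap("scene","s7")
def c(f,x0,y0,w,h,s): return cv2.resize(load(f)[0][y0:y0+h,x0:x0+w,::-1],None,fx=s,fy=s,interpolation=cv2.INTER_CUBIC)
a=np.hstack([c("w7",60,0,500,300,1.6)]); b=np.hstack([c("w3",465,220,80,80,3.75),c("d7",315,245,50,50,5),])if 0 else np.hstack([c("w3",465,225,75,75,4-.0),c("d7",310,235,60,60,5),c("s7",265,205,40,60,5)])
cv2.imwrite("pics/c7.png",np.vstack([a[:300] if 0 else cv2.resize(a,(800,480))[:300],b[:,:800]]) if b.shape[1]==800 else np.vstack([cv2.resize(a,(800,300)),b[:,:800]]))
print(b.shape)
E
```

```text
[660.07047163 -40.77194947 234.72229812] [-0.07  0.56  0.09  1.51 -0.05  1.07 -1.54] 11.3
comp (379, 132) size 33.2 17.7 dir [-0.71 -0.71]
 t  [-20, -19, -18, -17, -16, -15, -14, -13, -12, -11, -10, -9, -8, -7, -6, -5, -4, -3, -2, -1, 0, 1, 2, 3, 4, 5, 6, 7, 8, 9, 10, 11, 12, 13, 14, 15, 16, 17, 18, 19]
 R  [162, 162, 163, 163, 161, 156, 140, 117, 105, 102, 102, 101, 97, 81, 66, 80, 96, 101, 102, 102, 102, 102, 102, 102, 102, 102, 102, 102, 103, 103, 102, 101, 96, 75, 45, 28, 24, 24, 31, 62]
 B  [133, 133, 133, 134, 133, 126, 103, 66, 36, 27, 27, 27, 27, 27, 27, 27, 28, 28, 28, 29, 28, 28, 28, 28, 27, 28, 28, 28, 28, 28, 28, 27, 28, 27, 25, 25, 24, 25, 30, 58]
comp (243, 135) size 17.9 26.6 dir [ 0.63 -0.77]
 t  [-16, -15, -14, -13, -12, -11, -10, -9, -8, -7, -6, -5, -4, -3, -2, -1, 0, 1, 2, 3, 4, 5, 6, 7, 8, 9, 10, 11, 12, 13, 14, 15, 16]
 R  [249, 249, 249, 248, 245, 235, 207, 152, 134, 171, 194, 199, 200, 200, 200, 200, 200, 200, 200, 200, 200, 201, 201, 201, 199, 185, 146, 96, 69, 64, 61, 63, 91]
 B  [236, 236, 234, 229, 219, 195, 146, 89, 61, 59, 60, 60, 61, 61, 61, 61, 61, 61, 
[... 342 characters left out ...]
150, 156, 158, 160, 160]
 B  [59, 35, 24, 22, 22, 24, 25, 25, 26, 25, 25, 25, 25, 25, 25, 25, 26, 26, 26, 26, 27, 40, 73, 106, 121, 128, 130, 132, 131]
comp (223, 161) size 17.7 28.9 dir [ 0.64 -0.77]
 t  [-17, -16, -15, -14, -13, -12, -11, -10, -9, -8, -7, -6, -5, -4, -3, -2, -1, 0, 1, 2, 3, 4, 5, 6, 7, 8, 9, 10, 11, 12, 13, 14, 15, 16, 17, 18]
 R  [183, 139, 85, 59, 56, 63, 99, 153, 186, 195, 197, 196, 197, 197, 197, 198, 197, 198, 198, 198, 198, 197, 190, 161, 129, 153, 187, 202, 221, 238, 246, 249, 249, 249, 249, 249]
 B  [167, 126, 79, 55, 51, 50, 47, 49, 53, 56, 56, 56, 56, 57, 57, 57, 57, 57, 57, 58, 58, 58, 57, 57, 55, 56, 60, 82, 139, 195, 222, 230, 235, 236, 235, 235]
(300, 800, 3)
```

View pics/c7.png

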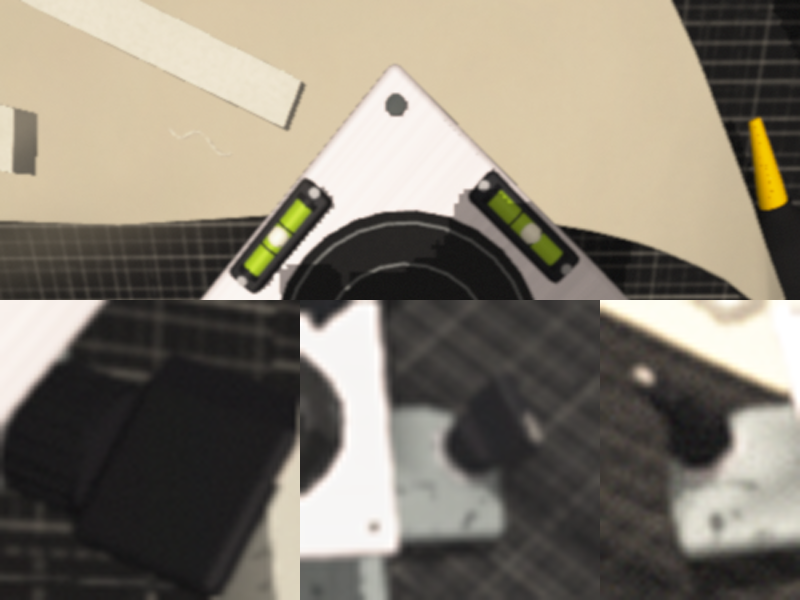

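Wrist view: vial_y bubble at ~(278,236) almost centred, vial_x bubble at ~(531,233) towards the -x end; the left knob sits on its shaft. Now fit the right knob's pose.

```bash
cat > fit.py <<'E'
from h import *
from scipy.optimize import least_squares
p,_,_=load("scene"); sub=p[248:264,340:360].astype(int).min(2); ys,xs=np.where(sub>100)
print(sorted([(x+340,y+248,sub[y,x]) for x,y in zip(xs,ys)]))
A,B,C,D=(510,240),(537.5,250),(518.75,297.5),(485,276)
cen=np.array([674.3,-38,0])
def fr(q):
    Q,th=np.array(q[:3]),q[3]; b=-UY; c=np.cross(ZR,b); X=np.cos(th)*b+np.sin(th)*c; return Q,X,np.cross(ZR,X)
def model(q,sg):
    Q,X,Y=fr(q); P=lambda x,y,z:Q+x*X+y*Y+z*ZR
    return [("scene",P(7,0,29),(347.5,258)),("scene",P(24.6,0,29),(353,253.7)),("w3",P(-24,sg*7,-7),D),("w3",P(-24,sg*7,29),C),("w3",P(30,0,29),B),("w3",P(30,0,-7),A)]
for sg in(1,-1):
  for th0 in(-.5,.5):
    q0=np.r_[cen-146*UX+[0,0,85],th0]
    f=lambda q:np.r_[np.ravel([proj(n,X)-u for n,X,u in model(q,sg)]),.1*((q[:3]-cen)@UY)]
    s=least_squares(f,q0,loss="soft_l1"); Q,X,Y=fr(s.x); print(sg,s.cost.round(1),s.x.round(2),"X",X.round(2),"radial",((Q-cen)@UX).round(1),((Q-cen)@UY).round(1),f(s.x).round(1))
E
python3 fit.py
```

```text
[(np.int64(340), np.int64(248), np.int64(111)), (np.int64(340), np.int64(249), np.int64(111)), (np.int64(340), np.int64(250), np.int64(112)), (np.int64(340), np.int64(251), np.int64(108)), (np.int64(340), np.int64(252), np.int64(106)), (np.int64(340), np.int64(253), np.int64(111)), (np.int64(340), np.int64(254), np.int64(130)), (np.int64(340), np.int64(255), np.int64(173)), (np.int64(340), np.int64(256), np.int64(201)), (np.int64(340), np.int64(257), np.int64(192)), (np.int64(340), np.int64(258), np.int64(149)), (np.int64(341), np.int64(248), np.int64(113)), (np.int64(341), np.int64(249), np.int64(114)), (np.int64(341), np.int64(250), np.int64(110)), (np.int64(341), np.int64(251), np.int64(109)), (np.int64(341), np.int64(252), np.int64(112)), (np.int64(341), np.int64(253), np.int64(113)), (np.int64(341), np.int64(254), np.int64(133)), (np.int64(341), np.int64(255), np.int64(171)), (np.int64(341), np.int64(256), np.int64(199)), (np.int64(341), np.int64(257), np.int64(178)), (np.int64(341), np.int64(258), np.int64(127)), (np.int64(342), np.int64(248), np.int64(116)), (np.int64(342), np
[... 10001 characters left out ...]
4(359), np.int64(263), np.int64(119))]
1 17.5 [ 5.6901e+02 -1.5124e+02  7.6440e+01  3.5000e-01] X [ 0.88 -0.44  0.17] radial -154.6 -2.9 [ 0.5 -1.   0.6  0.6 -3.1  4.3 -0.  -0.8  9.9  1.1 -0.4 -1.9 -0.3]
1 17.5 [ 5.6901e+02 -1.5124e+02  7.6440e+01  3.5000e-01] X [ 0.88 -0.44  0.17] radial -154.6 -2.9 [ 0.5 -1.   0.6  0.6 -3.1  4.3 -0.  -0.8  9.9  1.1 -0.4 -1.9 -0.3]
-1 18.3 [ 5.7214e+02 -1.4808e+02  7.8020e+01  1.3000e-01] X [ 0.79 -0.61  0.07] radial -150.2 -3.0 [ 0.4 -2.   1.   0.8 -2.7  4.7 -0.  -0.4  9.5  0.7 -0.5 -2.2 -0.3]
-1 18.3 [ 5.7214e+02 -1.4808e+02  7.8020e+01  1.3000e-01] X [ 0.79 -0.61  0.07] radial -150.2 -3.0 [ 0.4 -2.   1.   0.8 -2.7  4.7 -0.  -0.4  9.5  0.7 -0.5 -2.2 -0.3]
```

```bash
python3 - <<'E'
from h import *
print("dispenser",tri(("scene",(321,318)),("side",(321,195)))[0].round(), atz("w2",(240,400),60).round())
print("blower", atz("scene",(406,268),25).round(),atz("w2",(45,65),25).round())
Q=np.array([570.5,-149.7,77.]); th=.24; b=-UY; X=np.cos(th)*b+np.sin(th)*np.cross(ZR,b)
Rt=Rtool(ZR,X); print(Rt.as_matrix().round(2)); g=Q+15*ZR
t1=g-19*ZR+100*ZR; t0=g-19*ZR
print(t1,t0); inc(t1,Rt); p,r,s=tool()
print("from there advance 100")
print("body outer low end before", (g+45*ZR+93*Rt.as_matrix()[:,2]).round(),(g+45*ZR-93*Rt.as_matrix()[:,2]).round())
R2=Rt*R.from_euler('x',-69,degrees=True);print("after", (g+45*ZR+93*R2.as_matrix()[:,2]).round(),(g+45*ZR-93*R2.as_matrix()[:,2]).round())
E
```

```text
dispenser [ 384. -210.   41.] [ 414. -226.   60.]
blower [ 705. -273.   25.] [ 703. -276.   25.]
[[ 0.35  0.84 -0.41]
 [ 0.36 -0.53 -0.77]
 [-0.87  0.12 -0.49]]
[ 537.15639822 -184.22831042  160.1384384 ] [ 571.88931674 -148.2613204    73.5358984 ]
shift [  74.8 -123.1  145.9] turn [29.75 26.59 14.73]
from there advance 100
body outer low end before [ 511. -243.   84.] [ 588. -100.  174.]
after [ 609. -243.  123.] [ 490. -100.  135.]
```

Emit:
{"api": "play_rows", "payload": {
  "increments": [
    {"jaw":60,"x":-5,"y":-20,"z":20,"ax":5,"ay":4,"az":2},
    {"jaw":60,"x":-10,"y":-45,"z":45,"ax":10,"ay":8,"az":4},
    {"jaw":60,"x":-10,"y":-70,"z":70,"ax":15,"ay":12,"az":7},
    {"jaw":60,"x":0,"y":-90,"z":100,"ax":19,"ay":16,"az":9},
    {"jaw":60,"x":20,"y":-108,"z":125,"ax":23,"ay":20,"az":11},
    {"jaw":60,"x":45,"y":-120,"z":143,"ax":27,"ay":24,"az":13},
    {"jaw":60,"x":74.8,"y":-123,"z":146,"ax":29.8,"ay":26.6,"az":14.7},
    {"jaw":60,"x":74.8,"y":-123,"z":146,"ax":29.8,"ay":26.6,"az":14.7},
    {"jaw":60,"x":74.8,"y":-123,"z":146,"ax":29.8,"ay":26.6,"az":14.7},
    {"jaw":60,"x":74.8,"y":-123,"z":146,"ax":29.8,"ay":26.6,"az":14.7}
  ]
}}

```text
time: 12.28
eef_pos: [539.2, -182.1, 161.9]
ee_rot: [2.899, 1.047, 0.806]
ft_force: [0.5, -0.3, 0.9]
finger_gap: 59.8
```

```bash
python3 - <<'E'
from h import *
p,r,s=tool();print(p,s["joint_pos"].round(2),s["time"])
Q=np.array([570.5,-149.7,77.]); th=.24; b=-UY; X=np.cos(th)*b+np.sin(th)*np.cross(ZR,b)
inc(Q-4*ZR+100*ZR,Rtool(ZR,X))
snap("wrist","w8"); top=Q+29*ZR
print("pred top centre",proj("w8",top),"tip",proj("w8",top+30*X))
p8,_,_=load("w8"); c=proj("w8",top).astype(int); 
h=cv2.cvtColor(p8,cv2.COLOR_RGB2HSV); sub=p8[c[1]-60:c[1]+60,c[0]-50:c[0]+50]
cv2.imwrite("pics/c8.png",cv2.resize(sub[:,:,::-1],None,fx=5,fy=5,interpolation=cv2.INTER_CUBIC)); print(c-[50,60])
g=sub.min(2); print("\n".join("".join("#" if v<45 else ("+" if v<90 else ".") for v in row[::2]) for row in g[::3]))
E
```

```text
[ 539.17243922 -182.13692274  161.85692818] [ 0.58  0.49 -0.06  1.97 -0.78  0.71 -0.96] 12.2833
shift [ 0.  -0.8  3.3] turn [ 0.32 -0.04  0.08]
pred top centre [323.90659517 260.09059527] tip [324.42409085 214.33923959]
[273 200]
++++++.........................+++++++++++++++++++
+++++.............................++++++++++++++++
+++++............................+++++++++++++++++
+++++.................+..........+++++++++++++++++
++++.................+##+.......++++++++++++++++++
++++.................######++......+++++++++++++++
++++................+###########+...++++++++++++++
+++................+##############+..+++++++++++++
+++..............+#################+..++++++++++++
+++..............####+..+############+++++++++++++
++.............+####++..+############+.+++++++++++
++.............+###+##...#############++++++++++++
++.............#######+..#############++++++++++++
+.............+######++..+#############+++++++++++
+.............+######+++..#############+++++++++++
+.............+#######++..+############+++++++++++
+.............+#######+#+.+###########++++++++++++
...
[... 469 characters left out ...]
#######++++####################++####
...+...+#########+++++##################+++#######
.......+#+###+++++##################+++###########
+......+#++++++#######++######################++##
##++..++++++######++######################+#######
###+++++#######+#################++###++##########
++++#######++#########++#########++###############
+######++###++#####+##########+#################++
####++#######+############+#################+++###
#+#########+##########+#############+###+++#######
#######+######++##+################++++###########
###++#########++###############++++###############
+##########+###############++++#######+########+++
#######++#######+######+++############++##++++####
```

```bash
python3 - <<'E'
from h import *
p8,_,_=load("w8"); sub=p8[220:258,308:336].min(2)
ys,xs=np.where(sub>85); 
m=[(x+308,y+220) for x,y in zip(xs,ys)]
n,l,st,c=cv2.connectedComponentsWithStats((sub>85).astype(np.uint8)); print(st.tolist(),c.round(1).tolist())
p,r,s=tool(); Q=np.array([570.5,-149.7,77.]); xpl=r.inv().apply(Q+29*ZR-p)[0]
def pl(u,x):
    o,d=ray("w8",u); o=r.inv().apply(o-p); d=r.inv().apply(d); return (o+d*(x-o[0])/d[0]).round(1)
i=max(range(1,n),key=lambda i:st[i,4] if st[i,2]<20 else 0)
ys,xs=np.where(l==i); vx,vy,cx,cy=cv2.fitLine(np.c_[xs+308,ys+220].astype(np.float32),cv2.DIST_L2,0,.01,.01).ravel(); print(vx,vy,cx,cy)
a=(cx+vx/vy*(ys.min()+219.5-cy),ys.min()+219.5); b=(cx+vx/vy*(ys.max()+220.5-cy),ys.max()+220.5)
A,B=pl(a,xpl),pl(b,xpl); d=A-B; print(a,b,A,B,np.linalg.norm(d),"angle",np.degrees(np.arctan2(d[2],d[1])))
e=d/np.linalg.norm(d); mid=(A+B)/2; print("axis",mid-15.8*e, "low tip",pl((318.5,211),xpl+36),"xpl",xpl)
E
```

```text
[[0, 0, 28, 38, 943], [0, 0, 4, 3, 9], [8, 7, 10, 25, 112]] [[13.8, 18.7], [1.1, 0.8], [12.4, 18.3]]
0.25293234 0.96748394 320.35715 238.30357
(np.float64(317.271302087589), np.float64(226.5)) (np.float64(323.8071302011449), np.float64(251.5)) [67.2 20.9 -0.3] [67.2  4.4  3.8] 17.00176461429813 angle -13.954509173136845
axis [67.2        -2.68370247  5.56019273] low tip [103.2  22.5   0.5] xpl 67.24760588921829
```

Emit:
{"api": "play_rows", "payload": {
  "increments": [
    {"jaw":50,"x":20,"y":-2.5,"z":6,"ax":-7,"ay":0,"az":0},
    {"jaw":50,"x":50,"y":-2.5,"z":6,"ax":-14,"ay":0,"az":0},
    {"jaw":50,"x":80,"y":-2.5,"z":6,"ax":-14,"ay":0,"az":0},
    {"jaw":50,"x":95,"y":-2.5,"z":6,"ax":-14,"ay":0,"az":0},
    {"jaw":50,"x":98,"y":-2.5,"z":6,"ax":-14,"ay":0,"az":0},
    {"jaw":5,"x":98,"y":-2.5,"z":6,"ax":-14,"ay":0,"az":0},
    {"jaw":5,"x":98,"y":-2.5,"z":6,"ax":-14,"ay":0,"az":0},
    {"jaw":5,"x":98,"y":-2.5,"z":6,"ax":-14,"ay":0,"az":0},
    {"jaw":5,"x":98,"y":-2.5,"z":6,"ax":-14,"ay":0,"az":0},
    {"jaw":5,"x":98,"y":-2.5,"z":6,"ax":-14,"ay":0,"az":0},
    {"jaw":5,"x":98,"y":-2.5,"z":6,"ax":-14,"ay":0,"az":0},
    {"jaw":5,"x":98,"y":-2.5,"z":6,"ax":-14,"ay":0,"az":0}
  ]
}}

```text
time: 13.33
eef_pos: [569.7, -149.9, 75.5]
ee_rot: [2.65, 1.045, 0.803]
ft_force: [-0.6, 0.9, 6.8]
finger_gap: 13.7
```

Emit:
{"api": "play_rows", "payload": {
  "increments": [
    {"jaw":5,"x":0,"y":0,"z":0,"ax":0,"ay":0,"az":0},
    {"jaw":5,"x":0,"y":0,"z":0,"ax":0,"ay":0,"az":0},
    {"jaw":5,"x":0,"y":0,"z":0,"ax":0,"ay":0,"az":0}
  ]
}}

```text
time: 13.58
eef_pos: [569.7, -149.9, 75.5]
ee_rot: [2.651, 1.045, 0.804]
ft_force: [0.3, 0.1, 0.1]
finger_gap: 13.2
```

```bash
python3 -c "
from h import *
rel5()"
```

```text
rel5 [ 155.18 -138.92  -41.36] [110.54  39.33  29.68] F tool [ 0.03  0.3  -0.21] M tool [ 0.01 -0.26 -0.17] gap 13.2 t 13.5833 j [ 0.6   0.67 -0.2   1.96 -0.85  0.51 -0.64]
```

Emit:
{"api": "play_rows", "payload": {
  "increments": [
    {"jaw":5,"x":0,"y":0,"z":0,"ax":-6,"ay":0,"az":0},
    {"jaw":5,"x":0,"y":0,"z":0,"ax":-12,"ay":0,"az":0},
    {"jaw":5,"x":0,"y":0,"z":0,"ax":-18,"ay":0,"az":0},
    {"jaw":5,"x":0,"y":0,"z":0,"ax":-24,"ay":0,"az":0},
    {"jaw":5,"x":0,"y":0,"z":0,"ax":-30,"ay":0,"az":0},
    {"jaw":5,"x":0,"y":0,"z":0,"ax":-36,"ay":0,"az":0}
  ]
}}

```text
time: 14.08
eef_pos: [569.7, -149.4, 75.7]
ee_rot: [2.019, 1.044, 0.805]
ft_force: [0.5, 1.2, -0.8]
finger_gap: 13.8
```

```bash
python3 -c "
from h import *
rel5()"
```

```text
rel5 [ 154.85 -138.56  -41.28] [76.39 25.71 36.96] F tool [ 1.26  0.37 -0.68] M tool [ 0.12  0.22 -0.26] gap 13.8 t 14.0833 j [ 0.72  0.68 -0.35  1.96 -0.68  0.46 -0.15]
```

Forces are low; continue the turn (about -33° more), then release and retreat.

Emit:
{"api": "play_rows", "payload": {
  "increments": [
    {"jaw":5,"x":0,"y":0,"z":0,"ax":-6,"ay":0,"az":0},
    {"jaw":5,"x":0,"y":0,"z":0,"ax":-12,"ay":0,"az":0},
    {"jaw":5,"x":0,"y":0,"z":0,"ax":-18,"ay":0,"az":0},
    {"jaw":5,"x":0,"y":0,"z":0,"ax":-24,"ay":0,"az":0},
    {"jaw":5,"x":0,"y":0,"z":0,"ax":-30,"ay":0,"az":0},
    {"jaw":5,"x":0,"y":0,"z":0,"ax":-33,"ay":0,"az":0},
    {"jaw":5,"x":0,"y":0,"z":0,"ax":-33,"ay":0,"az":0}
  ]
}}

```text
time: 14.67
eef_pos: [569.4, -149.1, 75.8]
ee_rot: [1.443, 1.044, 0.807]
ft_force: [0.8, 1.6, 0.9]
finger_gap: 13.8
```

Emit:
{"api": "play_rows", "payload": {
  "increments": [
    {"jaw":50,"x":0,"y":0,"z":0,"ax":0,"ay":0,"az":0},
    {"jaw":50,"x":0,"y":0,"z":0,"ax":0,"ay":0,"az":0},
    {"jaw":50,"x":0,"y":0,"z":0,"ax":0,"ay":0,"az":0},
    {"jaw":50,"x":0,"y":0,"z":0,"ax":0,"ay":0,"az":0},
    {"jaw":50,"x":0,"y":0,"z":0,"ax":0,"ay":0,"az":0},
    {"jaw":50,"x":-25,"y":0,"z":0,"ax":0,"ay":0,"az":0},
    {"jaw":50,"x":-60,"y":0,"z":0,"ax":0,"ay":0,"az":0},
    {"jaw":50,"x":-100,"y":0,"z":0,"ax":0,"ay":0,"az":0},
    {"jaw":50,"x":-140,"y":0,"z":0,"ax":0,"ay":0,"az":0},
    {"jaw":50,"x":-150,"y":0,"z":0,"ax":0,"ay":0,"az":0}
  ]
}}

```text
time: 15.5
eef_pos: [517.6, -207.8, 209.9]
ee_rot: [1.429, 1.045, 0.791]
ft_force: [1.0, -1.5, 0.3]
finger_gap: 49.8
```

```bash
python3 - <<'E'
from h import *
rel5(); print(tool()[0])
inc([660,-38,235],Rtool(np.array([0,0,1.]),np.array([1,0,0.])))
E
```

```text
rel5 [  40.21 -243.01  -49.17] [45.1  13.07 40.32] F tool [-0.4  -0.42  1.74] M tool [-0.02 -0.01 -0.44] gap 49.8 t 15.5 j [ 0.97  0.45 -0.47  1.93 -0.48  0.73  0.26]
[ 517.58755354 -207.76914617  209.8614773 ]
shift [ 89.1 204.1  10.8] turn [ 52.16  -9.96 -29.6 ]
```

Emit:
{"api": "play_rows", "payload": {
  "increments": [
    {"jaw":50,"x":0,"y":20,"z":1,"ax":6,"ay":-1,"az":-3},
    {"jaw":50,"x":5,"y":50,"z":2,"ax":12,"ay":-2,"az":-6},
    {"jaw":50,"x":15,"y":80,"z":4,"ax":18,"ay":-3,"az":-10},
    {"jaw":50,"x":30,"y":110,"z":6,"ax":24,"ay":-5,"az":-13},
    {"jaw":50,"x":45,"y":140,"z":8,"ax":30,"ay":-6,"az":-17},
    {"jaw":50,"x":65,"y":170,"z":9,"ax":36,"ay":-7,"az":-20},
    {"jaw":50,"x":80,"y":195,"z":10,"ax":42,"ay":-8,"az":-24},
    {"jaw":50,"x":89,"y":204,"z":10.8,"ax":48,"ay":-9,"az":-27},
    {"jaw":50,"x":89,"y":204,"z":10.8,"ax":52.2,"ay":-10,"az":-29.6},
    {"jaw":50,"x":89,"y":204,"z":10.8,"ax":52.2,"ay":-10,"az":-29.6},
    {"jaw":50,"x":89,"y":204,"z":10.8,"ax":52.2,"ay":-10,"az":-29.6}
  ]
}}

```text
time: 16.42
eef_pos: [660.5, -34.4, 234.5]
ee_rot: [-1.15, 1.568, -2.722]
ft_force: [0.2, -1.7, 0.2]
finger_gap: 50.1
```

```bash
python3 - <<'E'
from h import *
p,r,s=tool();print(p,s["time"]); snap("wrist","w9"); vials("w9")
E
```

```text
[660.51343533 -34.4245378  234.46573537] 16.4167
comp (390, 135) size 26.6 17.2 dir [-0.67 -0.74]
 t  [-16, -15, -14, -13, -12, -11, -10, -9, -8, -7, -6, -5, -4, -3, -2, -1, 0, 1, 2, 3, 4, 5, 6, 7, 8, 9, 10, 11, 12, 13, 14, 15, 16]
 R  [160, 160, 162, 163, 162, 155, 133, 92, 70, 86, 98, 101, 101, 101, 101, 100, 101, 101, 101, 101, 101, 101, 101, 102, 101, 96, 79, 49, 28, 24, 27, 38, 70]
 B  [132, 132, 133, 134, 133, 126, 103, 63, 33, 25, 26, 26, 26, 25, 25, 25, 26, 26, 26, 26, 26, 26, 26, 26, 26, 26, 26, 24, 23, 24, 28, 37, 65]
comp (257, 139) size 18.1 26.9 dir [ 0.66 -0.75]
 t  [-16, -15, -14, -13, -12, -11, -10, -9, -8, -7, -6, -5, -4, -3, -2, -1, 0, 1, 2, 3, 4, 5, 6, 7, 8, 9, 10, 11, 12, 13, 14, 15, 16, 17]
 R  [250, 250, 250, 249, 245, 233, 196, 143, 144, 184, 201, 204, 203, 203, 203, 204, 203, 203, 203, 203, 204, 204, 204, 203, 199, 177, 133, 85, 66, 61, 55, 49, 83, 151]
 B  [239, 238, 236, 230, 219, 190, 136, 82, 60, 59, 61, 62, 62, 62, 62, 62, 62, 62, 62, 62, 62, 62, 62, 62, 62, 57, 53, 55, 57, 56, 51, 46, 76, 137]
comp (413, 158) size 28.2 17.0 dir [-0.68 -0.73]
 t  [-17, -1
[... 284 characters left out ...]
62, 162, 162]
 B  [63, 37, 23, 21, 21, 21, 22, 24, 25, 24, 25, 25, 25, 25, 26, 25, 25, 25, 25, 26, 25, 24, 24, 25, 25, 26, 31, 54, 91, 116, 127, 131, 133, 133, 134]
comp (235, 165) size 17.7 29.3 dir [ 0.66 -0.75]
 t  [-18, -17, -16, -15, -14, -13, -12, -11, -10, -9, -8, -7, -6, -5, -4, -3, -2, -1, 0, 1, 2, 3, 4, 5, 6, 7, 8, 9, 10, 11, 12, 13, 14, 15, 16, 17]
 R  [181, 129, 76, 49, 36, 37, 67, 104, 141, 172, 189, 186, 177, 182, 194, 199, 201, 201, 201, 201, 201, 201, 197, 174, 138, 149, 186, 205, 222, 239, 247, 250, 250, 250, 250, 250]
 B  [165, 117, 70, 46, 34, 27, 25, 29, 38, 49, 56, 55, 51, 53, 57, 58, 59, 59, 59, 59, 60, 59, 60, 59, 57, 58, 61, 81, 136, 195, 223, 232, 237, 238, 238, 238]
```

```bash
cat >> h.py <<'E'
def bubble(f,c0,e):
    "subpixel profile along one vial from approx centre c0 and direction e"
    p,_,_=load(f); p=p.astype(np.float32); e=np.array(e)/np.linalg.norm(e); n=np.array([-e[1],e[0]]); t=np.arange(-32,32,.25)
    S=np.mean([cv2.remap(p,(c0[0]+t*e[0]+o*n[0]).astype(np.float32)[None],(c0[1]+t*e[1]+o*n[1]).astype(np.float32)[None],cv2.INTER_CUBIC)[0] for o in(-1,0,1)],0)
    r,b=S[:,0],S[:,2]; k=abs(t)<14; hi=b[k].max(); lo=np.median(b[abs(t)<24]); th=(hi+lo)/2
    w=t[k][b[k]>th]; b0,b1=w.min(),w.max(); m=(b0+b1)/2
    base=np.median(r[(t>-24)&(t<24)]); ln=[]
    for a,z in((b0-9,b0+.5),(b1-.5,b1+9)):
        q=(t>a)&(t<z); d=np.clip(base*.93-r[q],0,None); ln.append((d*t[q]).sum()/d.sum() if d.sum()>0 else np.nan)
    sc=(b1-b0)/10; print(f,"bubble",b0,b1,"lines",np.round(ln,2),"offset mm",round((m-np.mean(ln))/((ln[1]-ln[0])/15 if 0 else sc),2),"linesep mm",round((ln[1]-ln[0])/sc,2))
E
python3 - <<'E'
from h import *
bubble("w7",(233,148),(.64,-.77)); bubble("w7",(390,144),(-.68,-.73))
bubble("w9",(246,152),(.65,-.76)); bubble("w9",(401.5,146.5),(-.68,-.73))
E
```

```text
w7 bubble -5.25 6.0 lines [-9.5   7.81] offset mm 1.08 linesep mm 15.39
w7 bubble -8.25 3.5 lines [  nan 11.02] offset mm nan linesep mm nan
w9 bubble -5.75 5.75 lines [-9.74  7.7 ] offset mm 0.89 linesep mm 15.16
w9 bubble -5.75 6.0 lines [-10.17   7.64] offset mm 1.18 linesep mm 15.16
```

Emit:
{"api": "play_rows", "payload": {
  "increments": [
    {"jaw":50,"x":-5,"y":-35,"z":3,"ax":0,"ay":0,"az":0},
    {"jaw":50,"x":-5,"y":-62,"z":4,"ax":0,"ay":0,"az":0},
    {"jaw":50,"x":-5,"y":-62,"z":4,"ax":0,"ay":0,"az":0},
    {"jaw":50,"x":-5,"y":-62,"z":4,"ax":0,"ay":0,"az":0}
  ]
}}

```text
time: 16.8
eef_pos: [597.9, -38.4, 239.3]
ee_rot: [-1.315, 1.567, -2.889]
ft_force: [0.4, 0.4, 0.2]
finger_gap: 50.0
```

```bash
python3 - <<'E'
from h import *
p,r,s=tool();print(p,s["time"]); snap("wrist","w10")
V=load("w10")[2]; print("cam",-V[:3,:3].T@V[:3,3])
p=load("w10")[0];h=cv2.cvtColor(p,cv2.COLOR_RGB2HSV); m=((h[...,0]>28)&(h[...,0]<48)&(h[...,1]>130)&(h[...,2]>80)).astype(np.uint8); m[300:]=0
m=cv2.morphologyEx(m,cv2.MORPH_CLOSE,np.ones((17,17))); n,l,st,c=cv2.connectedComponentsWithStats(m)
for i in range(1,n):
    if st[i,4]>150:
        ys,xs=np.where(l==i); (a,b),sz,ang=cv2.minAreaRect(np.c_[xs,ys].astype(np.float32)); bx=cv2.boxPoints(((a,b),sz,ang)); e=bx[1]-bx[0] if np.linalg.norm(bx[1]-bx[0])>np.linalg.norm(bx[2]-bx[1]) else bx[2]-bx[1]
        e=e*(-1 if e[1]>0 else 1)/np.linalg.norm(e); print((a,b),sz,e); bubble("w10",(a,b),e)
E
```

```text
[597.89458396 -38.3610606  239.27259959] 16.8
cam [678.23736518 -37.62507074 383.27461912]
(400.37054443359375, 46.114532470703125) (62.310752868652344, 14.288549423217773) [-0.6625737 -0.7489967]
w10 bubble -5.5 7.5 lines [-10.58   9.1 ] offset mm 1.34 linesep mm 15.14
(234.74258422851562, 52.189510345458984) (13.765799522399902, 61.98303985595703) [ 0.61564404 -0.7880244 ]
w10 bubble -6.0 6.75 lines [-10.65   8.99] offset mm 0.94 linesep mm 15.4
```

```bash
python3 - <<'E'
from h import *
def c(f,x0,y0,w,h,s): return cv2.resize(load(f)[0][y0:y0+h,x0:x0+w,::-1],None,fx=s,fy=s,interpolation=cv2.INTER_CUBIC)
def rot(f,ct,e):
    a=np.degrees(np.arctan2(e[1],e[0])); M=cv2.getRotationMatrix2D(ct,a,8); M[:,2]+=np.array([400,100])-np.array(ct); return cv2.warpAffine(load(f)[0][:,:,::-1].copy(),M,(800,200),flags=cv2.INTER_CUBIC)
cv2.imwrite("pics/c10.png",np.vstack([rot("w10",(234.7,52.2),(.616,-.788)),rot("w10",(400.4,46.1),(-.663,-.749)),rot("w7",(390,144),(-.68,-.73))]))
E
```

```text
(no output)
```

View pics/c10.png

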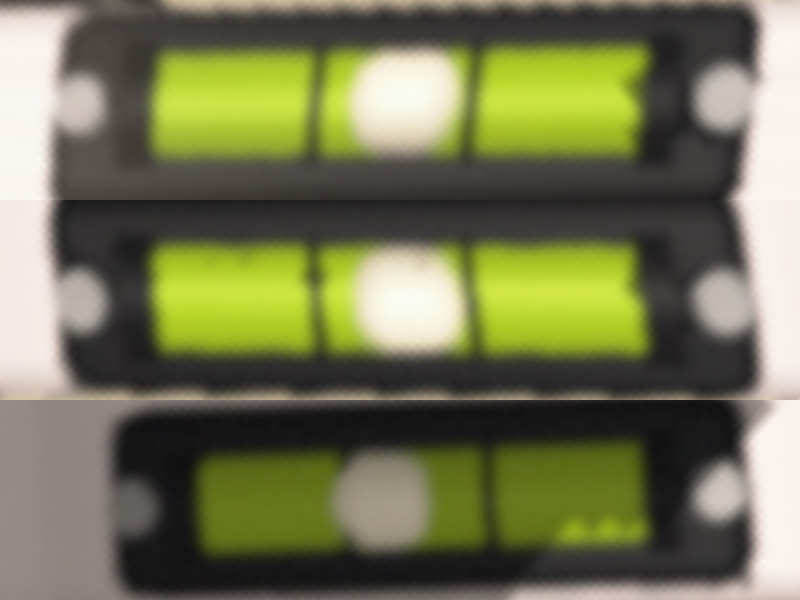

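```bash
python3 - <<'E'
from h import *
Rt=R.from_euler("xyz",[1.436,1.0445,.805]); g=np.array([569.5,-149.2,75.7]); x=Rt.as_matrix()[:,0]
inc(g-110*x,Rt)
E
```

```text
shift [ 69.  -67.2 151. ] turn [-52.76  10.32  29.69]
```

Emit:
{"api": "play_rows", "payload": {
  "increments": [
    {"jaw":50,"x":-5,"y":-8,"z":25,"ax":-6,"ay":1,"az":3},
    {"jaw":50,"x":0,"y":-20,"z":55,"ax":-12,"ay":2,"az":6},
    {"jaw":50,"x":10,"y":-32,"z":85,"ax":-18,"ay":3,"az":10},
    {"jaw":50,"x":25,"y":-45,"z":115,"ax":-24,"ay":5,"az":13},
    {"jaw":50,"x":45,"y":-60,"z":140,"ax":-30,"ay":6,"az":17},
    {"jaw":50,"x":60,"y":-67,"z":151,"ax":-36,"ay":7,"az":20},
    {"jaw":50,"x":69,"y":-67,"z":151,"ax":-42,"ay":8,"az":24},
    {"jaw":50,"x":69,"y":-67,"z":151,"ax":-48,"ay":9,"az":27},
    {"jaw":50,"x":69,"y":-67,"z":151,"ax":-52.8,"ay":10.3,"az":29.7},
    {"jaw":50,"x":69,"y":-67,"z":151,"ax":-52.8,"ay":10.3,"az":29.7},
    {"jaw":50,"x":69,"y":-67,"z":151,"ax":-52.8,"ay":10.3,"az":29.7}
  ]
}}

```text
time: 17.77
eef_pos: [531.0, -193.1, 169.9]
ee_rot: [1.43, 1.041, 0.8]
ft_force: [-0.3, -0.3, -0.0]
finger_gap: 50.2
```

```bash
python3 - <<'E'
from h import *
Rt=R.from_euler("xyz",[1.436,1.0445,.805]); g=np.array([569.5,-149.2,75.7])
inc(g,Rt)
E
```

```text
shift [110.7   3.1  -2.6] turn [ 0.1   0.17 -0.17]
```

Emit:
{"api": "play_rows", "payload": {
  "increments": [
    {"jaw":50,"x":35,"y":3,"z":-2.5,"ax":0,"ay":0,"az":0},
    {"jaw":50,"x":70,"y":3,"z":-2.5,"ax":0,"ay":0,"az":0},
    {"jaw":50,"x":100,"y":3,"z":-2.5,"ax":0,"ay":0,"az":0},
    {"jaw":50,"x":110,"y":3,"z":-2.5,"ax":0,"ay":0,"az":0},
    {"jaw":5,"x":110.7,"y":3,"z":-2.5,"ax":0,"ay":0,"az":0},
    {"jaw":5,"x":110.7,"y":3,"z":-2.5,"ax":0,"ay":0,"az":0},
    {"jaw":5,"x":110.7,"y":3,"z":-2.5,"ax":0,"ay":0,"az":0},
    {"jaw":5,"x":110.7,"y":3,"z":-2.5,"ax":0,"ay":0,"az":0},
    {"jaw":5,"x":110.7,"y":3,"z":-2.5,"ax":0,"ay":0,"az":0},
    {"jaw":5,"x":110.7,"y":3,"z":-2.5,"ax":0,"ay":0,"az":0},
    {"jaw":5,"x":110.7,"y":3,"z":-2.5,"ax":0,"ay":0,"az":0},
    {"jaw":5,"x":110.7,"y":3,"z":-2.5,"ax":0,"ay":0,"az":0}
  ]
}}

```text
time: 18.77
eef_pos: [568.9, -149.7, 76.5]
ee_rot: [1.43, 1.041, 0.8]
ft_force: [-4.6, -1.4, 7.0]
finger_gap: 13.6
```

Emit:
{"api": "play_rows", "payload": {
  "increments": [
    {"jaw":5,"x":0,"y":0,"z":0,"ax":0,"ay":0,"az":0},
    {"jaw":5,"x":0,"y":0,"z":0,"ax":6,"ay":0,"az":0},
    {"jaw":5,"x":0,"y":0,"z":0,"ax":12,"ay":0,"az":0},
    {"jaw":5,"x":0,"y":0,"z":0,"ax":18,"ay":0,"az":0},
    {"jaw":5,"x":0,"y":0,"z":0,"ax":24,"ay":0,"az":0},
    {"jaw":5,"x":0,"y":0,"z":0,"ax":24,"ay":0,"az":0},
    {"jaw":5,"x":0,"y":0,"z":0,"ax":24,"ay":0,"az":0}
  ]
}}

```text
time: 19.35
eef_pos: [569.0, -149.8, 76.6]
ee_rot: [1.845, 1.042, 0.799]
ft_force: [2.4, 1.1, -4.3]
finger_gap: 14.0
```

Emit:
{"api": "play_rows", "payload": {
  "increments": [
    {"jaw":50,"x":0,"y":0,"z":0,"ax":0,"ay":0,"az":0},
    {"jaw":50,"x":0,"y":0,"z":0,"ax":0,"ay":0,"az":0},
    {"jaw":50,"x":0,"y":0,"z":0,"ax":0,"ay":0,"az":0},
    {"jaw":50,"x":0,"y":0,"z":0,"ax":0,"ay":0,"az":0},
    {"jaw":50,"x":0,"y":0,"z":0,"ax":0,"ay":0,"az":0},
    {"jaw":50,"x":-25,"y":0,"z":0,"ax":0,"ay":0,"az":0},
    {"jaw":50,"x":-60,"y":0,"z":0,"ax":0,"ay":0,"az":0},
    {"jaw":50,"x":-100,"y":0,"z":0,"ax":0,"ay":0,"az":0},
    {"jaw":50,"x":-140,"y":0,"z":0,"ax":0,"ay":0,"az":0},
    {"jaw":50,"x":-150,"y":0,"z":0,"ax":0,"ay":0,"az":0}
  ]
}}

```text
time: 20.18
eef_pos: [516.4, -208.4, 210.7]
ee_rot: [1.83, 1.043, 0.783]
ft_force: [1.1, -0.6, 0.2]
finger_gap: 50.1
```

```bash
python3 - <<'E'
from h import *
rel5(); p,r,s=tool(); print(p)
Rt=R.from_euler("xyz",[-.447,1.041,-.76]); g=np.array([564.9,67.9,100.]); x=Rt.as_matrix()[:,0]
inc(g-130*x,Rt); inc([597,-38,240],Rtool(np.array([0,0,1.]),np.array([1,0,0.])))
E
```

```text
rel5 [  39.3  -243.93  -50.02] [67.47 21.43 38.16] F tool [0.02 0.65 1.08] M tool [-0.01 -0.27 -0.45] gap 50.1 t 20.1833 j [ 0.88  0.43 -0.35  1.94 -0.56  0.75 -0.08]
[ 516.43172247 -208.40510673  210.68726151]
shift [ 113.3  132.2 -270.4] turn [-48.21 -27.16 -32.69]
shift [  64.   145.9 -105. ] turn [ 29.27 -15.23 -26.54]
```

Emit:
{"api": "play_rows", "payload": {
  "increments": [
    {"jaw":50,"x":5,"y":20,"z":-15,"ax":4,"ay":-2,"az":-4},
    {"jaw":50,"x":12,"y":45,"z":-32,"ax":9,"ay":-5,"az":-8},
    {"jaw":50,"x":25,"y":75,"z":-54,"ax":14,"ay":-7,"az":-12},
    {"jaw":50,"x":40,"y":105,"z":-75,"ax":19,"ay":-10,"az":-17},
    {"jaw":50,"x":55,"y":130,"z":-94,"ax":24,"ay":-13,"az":-22},
    {"jaw":50,"x":64,"y":146,"z":-105,"ax":29.3,"ay":-15.2,"az":-26.5},
    {"jaw":50,"x":64,"y":146,"z":-105,"ax":29.3,"ay":-15.2,"az":-26.5},
    {"jaw":50,"x":64,"y":146,"z":-105,"ax":29.3,"ay":-15.2,"az":-26.5},
    {"jaw":50,"x":64,"y":146,"z":-105,"ax":29.3,"ay":-15.2,"az":-26.5}
  ]
}}

```text
time: 20.93
eef_pos: [599.5, -29.8, 240.6]
ee_rot: [3.03, 1.57, 1.464]
ft_force: [-0.2, 0.3, 0.7]
finger_gap: 50.0
```

```bash
cat >> h.py <<'E'
def level(f):
    p=load(f)[0];h=cv2.cvtColor(p,cv2.COLOR_RGB2HSV); m=((h[...,0]>28)&(h[...,0]<48)&(h[...,1]>130)&(h[...,2]>80)).astype(np.uint8); m[300:]=0
    m=cv2.morphologyEx(m,cv2.MORPH_CLOSE,np.ones((17,17))); n,l,st,c=cv2.connectedComponentsWithStats(m)
    for i in range(1,n):
        if st[i,4]>150:
            ys,xs=np.where(l==i); (a,b),sz,ang=cv2.minAreaRect(np.c_[xs,ys].astype(np.float32)); bx=cv2.boxPoints(((a,b),sz,ang)); e=bx[1]-bx[0] if np.linalg.norm(bx[1]-bx[0])>np.linalg.norm(bx[2]-bx[1]) else bx[2]-bx[1]
            e=e*(-1 if e[1]>0 else 1)/np.linalg.norm(e); print((round(a),round(b)),np.round(sz,1),e.round(2)); bubble(f,(a,b),e)
E
python3 - <<'E'
from h import *
p,r,s=tool();print(p); snap("wrist","w11"); level("w11")
Rt=R.from_euler("xyz",[-.447,1.041,-.76]); g=np.array([564.9,67.9,100.]); x=Rt.as_matrix()[:,0]
inc(g-120*x,Rt)
E
```

```text
[599.49474138 -29.75162604 240.55219008]
(414, 49) [61.6 14.2] [-0.66 -0.75]
w11 bubble -7.5 5.25 lines [-10.24   8.95] offset mm -0.38 linesep mm 15.05
(249, 54) [13.4 60.9] [ 0.62 -0.78]
w11 bubble -5.75 7.0 lines [-10.15   8.98] offset mm 0.95 linesep mm 15.0
shift [  36.5  -77.4 -141.5] turn [-69.99 -31.95   5.82]
```

Emit:
{"api": "play_rows", "payload": {
  "increments": [
    {"jaw":50,"x":-10,"y":-10,"z":-18,"ax":-6,"ay":-3,"az":0},
    {"jaw":50,"x":-10,"y":-25,"z":-42,"ax":-12,"ay":-6,"az":1},
    {"jaw":50,"x":0,"y":-40,"z":-68,"ax":-18,"ay":-8,"az":1},
    {"jaw":50,"x":5,"y":-52,"z":-92,"ax":-24,"ay":-11,"az":2},
    {"jaw":50,"x":15,"y":-65,"z":-118,"ax":-30,"ay":-14,"az":2},
    {"jaw":50,"x":25,"y":-77,"z":-141,"ax":-36,"ay":-17,"az":3},
    {"jaw":50,"x":30,"y":-77,"z":-141,"ax":-42,"ay":-19,"az":3},
    {"jaw":50,"x":36,"y":-77.4,"z":-141.5,"ax":-48,"ay":-22,"az":4},
    {"jaw":50,"x":36,"y":-77.4,"z":-141.5,"ax":-54,"ay":-25,"az":5},
    {"jaw":50,"x":36,"y":-77.4,"z":-141.5,"ax":-60,"ay":-28,"az":5},
    {"jaw":50,"x":36,"y":-77.4,"z":-141.5,"ax":-66,"ay":-30,"az":5.8},
    {"jaw":50,"x":36,"y":-77.4,"z":-141.5,"ax":-70,"ay":-32,"az":5.8}
  ]
}}

```text
time: 21.98
eef_pos: [519.8, 108.7, 203.3]
ee_rot: [-0.455, 1.04, -0.76]
ft_force: [-0.1, 0.3, -0.6]
finger_gap: 50.0
```

```bash
python3 - <<'E'
from h import *
rel5(); p,r,s=tool(); print(p)
Rt=R.from_euler("xyz",[-.447,1.041,-.76]); g=np.array([564.9,67.9,100.]); inc(g,Rt)
snap("wrist","w12")
p8,_,_=load("w12"); G=g-10*Rt.as_matrix()[:,0]*0
top=g-31*Rt.as_matrix()[:,0]; c=proj("w12",top).astype(int); print("pred top centre",c)
sub=p8[c[1]-50:c[1]+30,c[0]-30:c[0]+30].min(2)
m=(sub>85).astype(np.uint8);n,l,st,ce=cv2.connectedComponentsWithStats(m)
for i in range(1,n):
    if 40<st[i,4]<400:
        ys,xs=np.where(l==i); q=np.c_[xs+c[0]-30,ys+c[1]-50].astype(np.float32); vx,vy,cx,cy=cv2.fitLine(q,cv2.DIST_L2,0,.01,.01).ravel()
        o=[]
        for yy in (q[:,1].min()-.5,q[:,1].max()+.5):
            u=(cx+vx/vy*(yy-cy),yy); oo,d=ray("w12",u); oo=r.inv().apply(oo-p); d=r.inv().apply(d); xp=r.inv().apply(top-p)[0]; o.append((oo+d*(xp-oo[0])/d[0]))
        d=o[0]-o[1]; e=d/np.linalg.norm(d); print(st[i].tolist(),"len",np.linalg.norm(d).round(1),"angle",np.degrees(np.arctan2(d[2],d[1])).round(1),"axis",((o[0]+o[1])/2-15.8*e).round(1))
print("\n".join("".join("#" if v<45 else ("+" if v<90 else ".") for v in row) for row in sub[::2]))
E
```

```text
rel5 [-63.25  54.31 -15.92] [19.87 -0.22 -0.06] F tool [ 0.4   0.36 -0.47] M tool [0.05 0.34 0.18] gap 50.0 t 21.9833 j [-0.49  0.34 -0.13  2.09  0.84  0.8  -1.56]
[519.7642425  108.70885866 203.29731165]
shift [119.9   1.3   0.9] turn [0.44 0.03 0.02]
pred top centre [321 248]
[26, 18, 4, 24, 88] len 17.1 angle 1.0 axis [88.9  0.4 -1.2]
............................................................
..........................+++++.............................
.........................++###++............................
........................++######+...........................
.......................+#########+..........................
.....................++###########+.........................
...................+################+.......................
..............+#######################+++...................
.............+###########################+..................
..........+###############++.++############+................
.........+###############++...++#############+..............
........++###############++...+###############..............
......++#################++.
[... 979 characters left out ...]
#####+.......................
+++++#####+++.....+#################+.......................
#+++######++......+#################+.......................
##++++++##+.......+########++++####++.......................
++++++###+........+######++++++++++++.......................
+##+++##+.........+#######+++++++++++.......................
######++..........+##+++#+++++++++++++......................
#####++...........+##+++++++++++++++++......++..............
+###++............+##+++++++++++++++++.....+++..............
+###+...........+++##+++++++++++++++++....++................
++++.............++##+++++++++++++++++...++.................
+++..............++#+++++++++++++++++...++..................
```

Emit:
{"api": "play_rows", "payload": {
  "increments": [
    {"jaw":50,"x":35,"y":1.3,"z":0.9,"ax":0.5,"ay":0,"az":0},
    {"jaw":50,"x":70,"y":1.3,"z":0.9,"ax":0.5,"ay":0,"az":0},
    {"jaw":50,"x":105,"y":1.3,"z":0.9,"ax":0.5,"ay":0,"az":0},
    {"jaw":50,"x":118,"y":1.3,"z":0.9,"ax":0.5,"ay":0,"az":0},
    {"jaw":5,"x":120,"y":1.3,"z":0.9,"ax":0.5,"ay":0,"az":0},
    {"jaw":5,"x":120,"y":1.3,"z":0.9,"ax":0.5,"ay":0,"az":0},
    {"jaw":5,"x":120,"y":1.3,"z":0.9,"ax":0.5,"ay":0,"az":0},
    {"jaw":5,"x":120,"y":1.3,"z":0.9,"ax":0.5,"ay":0,"az":0},
    {"jaw":5,"x":120,"y":1.3,"z":0.9,"ax":0.5,"ay":0,"az":0},
    {"jaw":5,"x":120,"y":1.3,"z":0.9,"ax":0.5,"ay":0,"az":0},
    {"jaw":5,"x":120,"y":1.3,"z":0.9,"ax":0.5,"ay":0,"az":0},
    {"jaw":5,"x":120,"y":1.3,"z":0.9,"ax":0.5,"ay":0,"az":0}
  ]
}}

```text
time: 23.03
eef_pos: [564.5, 68.7, 100.3]
ee_rot: [-0.448, 1.039, -0.758]
ft_force: [-3.0, 2.1, 7.1]
finger_gap: 13.4
```

Emit:
{"api": "play_rows", "payload": {
  "increments": [
    {"jaw":5,"x":0,"y":0,"z":0,"ax":0,"ay":0,"az":0},
    {"jaw":5,"x":0,"y":0,"z":0,"ax":6,"ay":0,"az":0},
    {"jaw":5,"x":0,"y":0,"z":0,"ax":12,"ay":0,"az":0},
    {"jaw":5,"x":0,"y":0,"z":0,"ax":18,"ay":0,"az":0},
    {"jaw":5,"x":0,"y":0,"z":0,"ax":18,"ay":0,"az":0},
    {"jaw":5,"x":0,"y":0,"z":0,"ax":18,"ay":0,"az":0},
    {"jaw":5,"x":1.5,"y":0,"z":0,"ax":16,"ay":0,"az":0},
    {"jaw":5,"x":1.5,"y":0,"z":0,"ax":16,"ay":0,"az":0}
  ]
}}

```text
time: 23.7
eef_pos: [564.9, 68.9, 100.2]
ee_rot: [-0.173, 1.038, -0.757]
ft_force: [-8.4, 2.6, 17.6]
finger_gap: 13.9
```

```bash
python3 -c "
from h import *
rel5()"
```

```text
rel5 [ 56.11  55.83 -14.02] [ 3.585e+01 -4.000e-01 -1.000e-02] F tool [-19.12  -4.19   1.46] M tool [-0.02  0.22 -0.95] gap 13.9 t 23.7 j [-0.5   0.56  0.02  2.09  1.06  0.57 -2.01]
```

Emit:
{"api": "play_rows", "payload": {
  "increments": [
    {"jaw":5,"x":-1,"y":0,"z":0,"ax":0,"ay":0,"az":0},
    {"jaw":50,"x":-1,"y":0,"z":0,"ax":0,"ay":0,"az":0},
    {"jaw":50,"x":-1,"y":0,"z":0,"ax":0,"ay":0,"az":0},
    {"jaw":50,"x":-1,"y":0,"z":0,"ax":0,"ay":0,"az":0},
    {"jaw":50,"x":-1,"y":0,"z":0,"ax":0,"ay":0,"az":0},
    {"jaw":50,"x":-1,"y":0,"z":0,"ax":0,"ay":0,"az":0},
    {"jaw":50,"x":-15,"y":0,"z":0,"ax":0,"ay":0,"az":0},
    {"jaw":50,"x":-45,"y":0,"z":0,"ax":0,"ay":0,"az":0},
    {"jaw":50,"x":-85,"y":0,"z":0,"ax":0,"ay":0,"az":0},
    {"jaw":50,"x":-120,"y":0,"z":0,"ax":0,"ay":0,"az":0},
    {"jaw":50,"x":-125,"y":0,"z":0,"ax":0,"ay":0,"az":0}
  ]
}}

```text
time: 24.62
eef_pos: [519.2, 116.4, 212.2]
ee_rot: [-0.159, 1.038, -0.741]
ft_force: [1.1, -0.9, -0.6]
finger_gap: 50.2
```

```bash
python3 - <<'E'
from h import *
rel5(); snap("wrist","w13"); inc([597,-38,240],Rtool(np.array([0,0,1.]),np.array([1,0,0.])))
E
```

```text
rel5 [-73.76  58.23 -12.5 ] [35.85 -0.63  0.39] F tool [ 1.25 -0.    0.93] M tool [0.02 0.41 0.14] gap 50.2 t 24.6167 j [-0.54  0.32 -0.1   2.09  0.82  0.8  -1.82]
shift [ 56.9 -84.2 141.5] turn [ 55.23  30.07 -10.41]
```

Emit:
{"api": "play_rows", "payload": {
  "increments": [
    {"jaw":50,"x":-5,"y":-12,"z":20,"ax":6,"ay":3,"az":-1},
    {"jaw":50,"x":0,"y":-25,"z":45,"ax":12,"ay":6,"az":-2},
    {"jaw":50,"x":10,"y":-40,"z":70,"ax":18,"ay":10,"az":-3},
    {"jaw":50,"x":22,"y":-55,"z":95,"ax":24,"ay":13,"az":-5},
    {"jaw":50,"x":38,"y":-70,"z":120,"ax":30,"ay":16,"az":-6},
    {"jaw":50,"x":57,"y":-84,"z":141.5,"ax":36,"ay":20,"az":-7},
    {"jaw":50,"x":57,"y":-84,"z":141.5,"ax":42,"ay":23,"az":-8},
    {"jaw":50,"x":57,"y":-84,"z":141.5,"ax":48,"ay":26,"az":-9},
    {"jaw":50,"x":57,"y":-84,"z":141.5,"ax":55.2,"ay":30,"az":-10.4},
    {"jaw":50,"x":57,"y":-84,"z":141.5,"ax":55.2,"ay":30,"az":-10.4},
    {"jaw":50,"x":57,"y":-84,"z":141.5,"ax":55.2,"ay":30,"az":-10.4}
  ]
}}

```text
time: 25.58
eef_pos: [596.8, -40.2, 238.4]
ee_rot: [-0.337, 1.567, -1.909]
ft_force: [0.0, 0.6, 0.4]
finger_gap: 50.0
```

```bash
python3 - <<'E'
from h import *
p,r,s=tool();print(p,s["time"]); snap("wrist","w14"); level("w14")
p13,_,_=load("w13"); x=np.array([.363,-.349,-.864]); top=np.array([564.9,68.9,100.2])-31*x
c=proj("w13",top).astype(int); print(c)
sub=p13[c[1]-50:c[1]+30,c[0]-40:c[0]+40].min(2); print("\n".join("".join("#" if v<45 else ("+" if v<90 else ".") for v in row[::2]) for row in sub[::3]))
E
```

```text
[596.82444977 -40.24843819 238.36185197] 25.5833
(396, 43) [62.3 14.2] [-0.66 -0.75]
w14 bubble -7.5 5.25 lines [-10.54   9.27] offset mm -0.39 linesep mm 15.54
(230, 49) [13.9 62.5] [ 0.61 -0.79]
w14 bubble -7.0 5.75 lines [-10.22   8.88] offset mm 0.04 linesep mm 14.98
[319 249]
...+++++................................
..++++++................................
.+++++++................................
.++++++..........+#+....................
+++++++.........+####...................
+++++++........+#######.................
.++++++......+############..............
+++++++.....+####++########+............
++++++....+#####+..######+##............
.+++++....######+..#####+++++...........
.+.+++...+######+..#####++++++..........
.+++++..+#######+..######+++++..........
.++++...+#######+..#####++++++..........
.++++...+########..######+++++..........
.++++...+########..#####++++++..........
++++.....###############++++++..........
++++.....++##############++++...........
...+......+##############+++............
+++.........+############+..............
++###++.......#########+................
######+++###++#########+................
###++##+++###+#########+................
++++####+++############+...........++...
+++##++##+++###########+...........++...
+#++######+++##########+...........++...
###++###+###++#########+..........+++...
+###++####+##++########+++........+++..+
```

```bash
python3 -c "
from h import *
print(sensors.get_state()['ft_force'].round(2)); print(workorder.finish_job())"
```

```text
[-1.34  0.37  0.62]
the job is handed in; nothing more can be done
None
```

I fitted the loose knob on the bare left shaft, levelled the platform with the two knobs, and handed the job in at about 26 s. The arm was open and well clear of everything, but no verdict is reported.

- **Knob fit:** The knob went down onto a hard stop, and stopped at about the same depth when I pressed it again after the last turn. It turned the shaft, since the bubble on `vial_y` moved with it. The stop came about 3.5 mm before the depth I estimated from one pair of camera views and close to the other estimate. I took that as camera error, so "fully home" rests on the hard stop and on one side view of the knob apparently seated, taken before the last turn.
- **Level:** The last reading put the bubbles 0.04 mm (`vial_y`) and 0.39 mm (`vial_x`) from the middle of their lines. That is about 0.004 rad, or about 0.007 rad if I allow 0.2 mm for reading bias, against the 0.016 rad limit.
- **Corrections on the way:** The right knob first overshot, and the left needed a second small turn. The bubbles moved about 4.1 mm per radian of knob, more than the 3.3 mm the sizes given imply, so I used the measured figure.
- **Other items:** I kept clear of the jar, brush, blower and dispenser, and felt no unexpected contact. I did not re-measure their positions at the end.

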